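Load the transfer rail with valve bodies and call the batch away

TASK

Hang every valve-body carrier that is waiting on the bench onto the steel rail by its hook, at the rail's open end with the red thumb grip towards the robot, and slide it in under the blue keeper bar until it hangs wholly past the yellow mark. When all of them are in, press the black palm plunger fully down to call the batch away, and let it spring back. Leave the jar, screwdriver and blue bin as they are.

Things in the scene. Friction and masses are not known exactly. Their poses are not given: they have to be found in the camera images.
- carrier1: one of up to five alike carriers (3 to 5 present, the rest None): a 46 x 44 x 44 mm aluminium valve body with a flat base (x -20 to +26 mm) bolted under a steel strap hook; 146 mm tall, 0.16 to 0.29 kg. Origin: at its base, straight below the hook; z up. Starts upright on the bench, thumb grip (-x side) towards the robot within 0.4 rad. Hanging on the rail its origin is at z 127 mm.
- carrier1_hook (a point): the hook of carrier1: the centre of the round bar when it sits in the hook, 128 mm above the carrier's origin. Strap 28 mm wide (y) and 4 mm thick, opening downward: 24 mm free between its legs (x -12 to +12 mm), closed on top by an inverted V (45 degree flanks, top 16 mm above this point) that centres it on the bar. Long leg on -x, short leg on +x reaching 27 mm below this point.
- carrier1_grip (a point): centre of carrier1's red upright thumb grip, where the gripper takes it from above: at (-40, 0, 125) mm from the carrier's origin; 10 mm thick along y, 24 mm along x, 40 mm tall; a 10 mm thick arm joins it to the hook's long leg
- carrier2: another such carrier, alike carrier1 (None if absent)
- carrier2_hook (a point): its hook, as on carrier1
- carrier2_grip (a point): its thumb grip, as on carrier1
- carrier3: another such carrier, alike carrier1 (None if absent)
- carrier3_hook (a point): its hook, as on carrier1
- carrier3_grip (a point): its thumb grip, as on carrier1
- carrier4: another such carrier, alike carrier1 (None if absent)
- carrier4_hook (a point): its hook, as on carrier1
- carrier4_grip (a point): its thumb grip, as on carrier1
- carrier5: another such carrier, alike carrier1 (None if absent)
- carrier5_hook (a point): its hook, as on carrier1
- carrier5_grip (a point): its thumb grip, as on carrier1
- rail: fixed transfer rail: a horizontal 14 mm round steel bar along this body's y axis, its top at z 262 mm, between 30 x 24 mm posts whose inner faces are at y -328 and +328 mm. Origin on the bench under the bar's middle; x points away from the robot (yaw within 0.08 rad). Carriers hang with the thumb grip on the robot's side (-x).
- keeper_mouth (a point): open end of the blue keeper bar, on its underside, at y -37 mm of the rail. The keeper (30 mm wide, 6 mm thick, underside z 278 mm) runs from here to the +y post, 16 mm above the bar: hooks slide along under it but cannot be put on or lifted off there. On the -y side of this point the bar is open from above: carriers are hooked on there.
- mark: yellow clip, 10 mm wide along y, round the keeper bar, 15 to 45 mm inside its mouth. Origin at its middle, on the keeper's underside; y runs along the rail towards the +y post. It does not obstruct carriers. There is room for five carriers between it and that post; they may touch and push one another along.
- plunger (a joint): travel of the palm valve's sprung plunger, straight down: 0 released, 0.020 m fully pressed. About 6 N to start, 12 N at the bottom; it springs back.
- plunger_top (a point): centre of the top of the plunger's black 44 mm mushroom head (z 100 mm when released), standing on a fixed grey 76 x 76 mm valve box; it moves with the plunger
- oil_jar: bystander: amber jar of 60 mm diameter, 85 mm tall, beyond the rail; origin under its centre
- driver: bystander: screwdriver lying on the bench beyond the rail; origin under its middle
- bolt_bin: bystander: blue open bin 110 x 150 x 60 mm at the left; origin under its centre
Mind the look-alikes: they are no part of the job. Leave any green look-alike of the carrier3 alone.

How it is judged:
On the way, in this order (a step that is already met when the one before it is completed fails the run):
1. every carrier present hangs on the rail past the yellow mark (y of each of carrier1, carrier2, carrier3, carrier4, carrier5 in the frame of mark above 0.014 m and y of each of carrier1, carrier2, carrier3, carrier4, carrier5 in the frame of rail below 0.335 m and x of carrier1 in the frame of rail between -0.03 and 0.03 m and height (world z) of carrier1 between 0.115 and 0.139 m and angle between each of carrier1, carrier2, carrier3, carrier4, carrier5's own z axis and vertical below 0.25 rad and x of carrier2 in the frame of rail between -0.03 and 0.03 m and height (world z) of carrier2 between 0.115 and 0.139 m and x of carrier3 in the frame of rail between -0.03 and 0.03 m and height (world z) of carrier3 between 0.115 and 0.139 m and x of carrier4 in the frame of rail between -0.03 and 0.03 m and height (world z) of carrier4 between 0.115 and 0.139 m and x of carrier5 in the frame of rail between -0.03 and 0.03 m and height (world z) of carrier5 between 0.115 and 0.139 m), for 0.2 s.
2. with all carriers in place, the palm plunger is pressed fully down (all of step 1 and value of joint plunger above 0.017 m), for 0.1 s.
At the end, for the whole second after the job is handed in: every carrier present hangs still and upright (within 0.25 rad) by its hook on the rail under the keeper bar, its origin at least 14 mm past the middle of the yellow mark towards the +y post; the plunger has been pressed at least 17 of its 20 mm with all carriers in and is back up (under 4 mm) (all of step 1 and linear speed of each of carrier1, carrier2, carrier3, carrier4, carrier5 below 0.05 m/s and value of joint plunger below 0.004 m); the robot touches nothing.
It fails at once if a bystander (jar, screwdriver, blue bin) is knocked more than 30 mm aside (distance of any of oil_jar, driver, bolt_bin from where it was at the start of the episode above 0.03 m).
It fails at once if the jar is tipped (angle between oil_jar's own z axis and vertical above 0.5 rad).
Of carrier1, carrier2, carrier3, carrier4, carrier5 only 3 to 5 are there at a start; the rules pass over those that are not, and their reading is None.
At some moment in a run one of carrier1, carrier2, carrier3, carrier4, carrier5 may be knocked a few centimetres aside while the robot is not near it.
It also fails if it takes over 210 s, if anything falls off the work surface, if the arm or the gripper's body presses on something with over 40 N, if the wrist force passes 120 N, or if a joint passes its speed limit or range.

ROBOT

A 6-joint arm with a two-finger parallel gripper is mounted at the origin on the work surface. World frame = base frame: x ahead of the robot, y to its left, z up, the work surface at z = 0. Lengths are in m, angles in rad, forces in N, time in s.
With the tool pointing down it reaches from about 0.425 to 1.125 m from the base axis. Payload 14.9 kg.
Tool frame: the origin (TCP) lies between the finger pads; the fingertips stand env.tips_ahead ahead of it and the grasp point (between the pads) lies 3 mm ahead of it (env.tips_ahead is the distance from the TCP to the fingertips, in m); z points along the fingers, y is the line along which they close (so a half turn about z gives the same grasp; the last joint's range is limited). The gripper opens to 91 mm and grips with 3 to 60 N. Pads are 32 mm wide; open, the fingers measure 118 mm over their backs; the gripper's body (76 mm by 178 mm) begins 60 mm behind the grasp point.
Start: joints at [1.264, 0.379, 1.734, -0, 1.028, -0.033], TCP at [0.189, 0.674, 0.209] pointing down, gripper open.
Joint ranges: [-2.77, 2.77], [-0.74, 2.19], [0, 2.66], [-1.06, 4.2], [0.31, 2.87], [-3.08, 3.08]. Speed limits (rad/s): [1.89, 1.89, 2.39, 3.14, 3.14, 3.14].

INTERFACE

Orientations are given as a 3x3 rotation matrix whose columns are the frame's x, y, z axes.
In Python, from cell import env gives the robot as it stands.
- The arm moves only by the tool play_rows, never from a script. Its argument "series" is a list of rows, each a list of 5 numbers: the opening, from 0 (shut) to 1 (fully open), then the shift along the world's x, y, z in m, then the turn about the world's z in degrees. In form: [[grip, tx, ty, tz, yaw], ...]. A call has 1 to 20 rows; each row shifts and turns the commanded pose from where the row before left it; what a row does not reach is not made up. A row lasts 1/12 s, in which the tool goes at most 41.7 mm and 7.16 degrees, less where a joint would pass 70% of its speed; a pose out of reach is approached as far as the arm can. A call with a gripper value outside its range is refused whole. The fingers move at their own pace and stop on an object; "grip_force" is the grip in N (left out, the last holds). Time passes only in rows, so rows that do not move let the fingers close. It gives the time, the measured TCP pose, the force, the opening and the grip force at its end, in the units of the state.
- env.get_obs(): the state, without advancing time (a new reading comes with each control period).
- env.get_image(name): name is "scene" or "side" or "wrist"; returns the picture (384x512x3 uint8, red, green, blue); there is no depth.
- env.calibration(name): a dict with "mtx" (3x3 intrinsics, pixels), "eye" and "rotation" of the camera in the world; the wrist camera has in their place "mount" (4x4, takes a point from camera to tool coordinates, whose origin is the TCP and whose axes are the flange's). Camera axes: x right, y up, looking along -z (the intrinsics and any distortion apply to the point x, -y, -z); pixel columns grow to the right and rows downward; lengths in m; the calibration is good to about 2 mm. The wrist camera is an equidistant fisheye: a pixel r from the principal point sees the ray r / f radians off the axis. A picture is of the moment at which its call begins: read the wrist's pose just before it. calibration takes no time and is no camera call.
- env.job_done(): hands the job in; it is judged then, once.
The state is a dict: "t": time; "qpos": joint angles; "qvel": joint speeds; "effort": joint torques, N m; "tcp_pos": TCP position; "orientation": TCP orientation; "ft_force": force on the tool from outside, world axes, zero at the start; "torque": the same for the moment, N m; "width": finger opening in m; "grip_force": force on a finger pad.
Only numpy, scipy, OpenCV 4.12 (cv2) and the standard library are available. Lean on these libraries where they do the work, as an engineer would, in place of code of your own. Each camera call takes 0.05 s, during which the arm holds its last target. There are 200 camera calls.

## Working session

There is one attempt and no reset: what is moved stays moved. The work goes in short steps, Python scripts to look and compute and a tool call to move; the robot and the scene stay as the last step left them, time stands still between calls to the robot, and variables do not carry over. Pictures are saved under pics/ and viewed, at most 14 in all, crops included, and the job is handed in when it is done.

Besides the shell and the picture viewer there is one more tool, called after ">>>" as name(argument=value, ...), one argument or row to a line, values as JSON. play_rows: Moves the arm, as the interface text tells. Its arguments: {"type":"object","properties":{"series":{"type":"array"},"grip_force":{"type":"number"}},"required":["series"]}

```bash
ls; mkdir -p pics
python3 - <<'E'
from cell import env
import cv2,numpy as np
o=env.get_obs();print(o,env.tips_ahead)
for n in["scene","side","wrist"]:
    im=env.get_image(n);cv2.imwrite(f"pics/{n}0.png",im[:,:,::-1])
    print(n,env.calibration(n))
E
```

```text
pics
{'t': 0.0, 'qpos': array([ 1.26369906e+00,  3.79446705e-01,  1.73475930e+00,  1.88906804e-05,
        1.02851593e+00, -3.33380460e-02]), 'qvel': array([ 0.00014831,  0.00063912,  0.00054179, -0.00033379, -0.00103942,
       -0.0001388 ]), 'effort': array([ 4.13077923e-04, -7.63752794e+01, -4.34363294e+01,  6.51058042e-02,
        4.25986131e-02, -9.40384257e-05]), 'tcp_pos': array([0.1891533 , 0.67354587, 0.20877223]), 'orientation': array([[-9.62758739e-01,  2.70361764e-01, -3.56795414e-04],
       [ 2.70361994e-01,  9.62758144e-01, -1.07155068e-03],
       [ 5.38013593e-05, -1.12810870e-03, -9.99999362e-01]]), 'ft_force': array([-0.28676349,  0.06994621, -0.28395731]), 'torque': array([-0.0302041 , -0.00167044,  0.03805217]), 'grip_force': 0.0, 'width': 0.09098804925508142} 0.022
scene {'mtx': array([[381.53649224,   0.        , 257.23669474],
       [  0.        , 381.53649224, 195.17490906],
       [  0.        ,   0.        ,   1.        ]]), 'eye': array([ 1.31325341, -0.38751963,  0.90632076]), 'rotation': array([[ 0.55131031, -0.52776939,  0.6461551 ],
       [ 0.8342333
[... 280 characters left out ...]
10933 ,  0.85494992]), 'rotation': array([[ 0.99041413,  0.1014003 , -0.09379674],
       [-0.13722373,  0.64463709, -0.75207225],
       [-0.01579549,  0.75773413,  0.65237221]])}
wrist {'mtx': array([[297.31863964,   0.        , 256.51880236],
       [  0.        , 297.31863964, 184.42182734],
       [  0.        ,   0.        ,   1.        ]]), 'mount': array([[ 4.62351258e-04,  9.71032166e-01,  2.38948360e-01,
         6.77560407e-02],
       [ 9.99999888e-01, -4.74159778e-04, -8.06370951e-06,
        -5.04437407e-04],
       [ 1.05469580e-04,  2.38948337e-01, -9.71032276e-01,
        -1.74676996e-01],
       [ 0.00000000e+00,  0.00000000e+00,  0.00000000e+00,
         1.00000000e+00]])}
```

View pics/scene0.png

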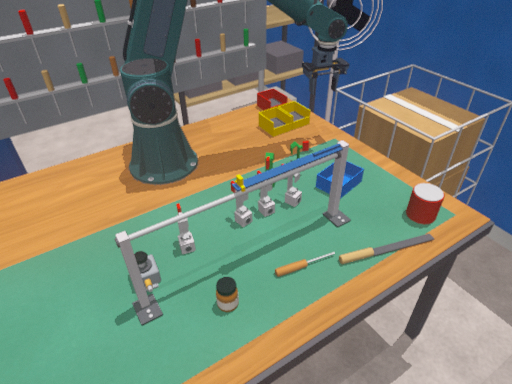

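View pics/side0.png

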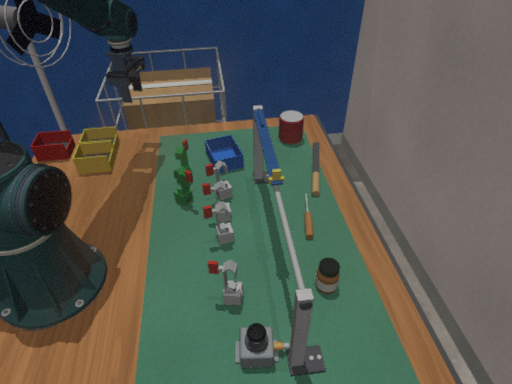

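Side view: four aluminium carriers with red grips at about (210,170), (208,188), (208,211) and (214,267). Two green look-alikes stand at (183,152) and (183,185). The yellow mark is at (277,174), the plunger at (257,335). The scene view agrees: bodies at (186,242), (243,215), (266,205), (293,197), green ones at (268,160) and (295,150). I choose the four grey ones and check them in a close crop.

```bash
cat > h.py <<'E'
from cell import env
import cv2,numpy as np
def ray(n,px):
    c=env.calibration(n);K=c["mtx"]
    x=(px[0]-K[0,2])/K[0,0];y=(px[1]-K[1,2])/K[1,1]
    d=c["rotation"]@np.array([x,-y,-1.]);return np.array(c["eye"]),d/np.linalg.norm(d)
def onz(n,px,z):
    e,d=ray(n,px);return e+d*(z-e[2])/d[2]
def proj(n,p):
    c=env.calibration(n);q=c["rotation"].T@(np.array(p)-c["eye"]);K=c["mtx"]
    return np.array([K[0,2]-K[0,0]*q[0]/q[2],K[1,2]+K[1,1]*q[1]/q[2]])
def tri(a,b):
    A=np.zeros((3,3));v=np.zeros(3);L=[]
    for n,p in (a,b):
        e,d=ray(n,p);M=np.eye(3)-np.outer(d,d);A+=M;v+=M@e;L.append(M@e)
    x=np.linalg.solve(A,v);r=[np.linalg.norm(x-e-d*(d@(x-e))) for e,d in (ray(*a),ray(*b))]
    return x,max(r)
def blobs(im,lo,hi,amin=8):
    h=cv2.cvtColor(im,cv2.COLOR_RGB2HSV);m=cv2.inRange(h,np.array(lo),np.array(hi))
    if lo[0]==0:m|=cv2.inRange(h,np.array([172,lo[1],lo[2]]),np.array([179,255,255]))
    n,l,s,c=cv2.connectedComponentsWithStats(m)
    return [(c[i].round(1).tolist(),s[i].tolist()) for i in range(1,n) if s[i,4]>=amin]
E
python3 - <<'E'
from h import *
for n in["scene","side"]:
    im=cv2.imread(f"pics/{n}0.png")[:,:,::-1].copy()
    x0,y0,x1,y1=(110,140,360,330) if n=="scene" else (140,90,345,385)
    for nm,lo,hi in(("red",(0,150,80),(6,255,255)),("yel",(22,150,120),(32,255,255)),("blu",(105,150,60),(122,255,255))):
        print(n,nm,[(b[0],b[1]) for b in blobs(im,lo,hi) if x0<b[0][0]<x1 and y0-30<b[0][1]<y1])
im=cv2.imread("pics/scene0.png")[135:255,165:325];cv2.imwrite("pics/c1.png",cv2.resize(im,None,fx=5,fy=5,interpolation=2)[:600,:800])
im=cv2.imread("pics/side0.png")[130:310,160:310];cv2.imwrite("pics/c2.png",cv2.resize(im,None,fx=3.33,fy=3.33,interpolation=2)[:600])
E
```

```text
scene red [([305.2, 145.3], [303, 141, 6, 10, 53]), ([267.0, 162.1], [266, 157, 3, 11, 30]), ([232.0, 188.5], [231, 186, 3, 6, 12]), ([178.3, 207.3], [177, 204, 4, 8, 23])]
scene yel [([283.2, 117.7], [259, 101, 52, 36, 1066]), ([239.8, 181.5], [235, 174, 10, 17, 91])]
scene blu [([288.4, 166.3], [244, 144, 98, 43, 631]), ([324.5, 179.0], [316, 163, 18, 30, 299]), ([351.0, 177.2], [341, 162, 23, 35, 417]), ([235.8, 186.6], [233, 184, 7, 6, 17])]
side red [([296.2, 121.9], [289, 119, 15, 5, 16]), ([184.3, 140.7], [183, 139, 4, 4, 9]), ([209.4, 168.6], [206, 164, 7, 11, 49]), ([188.0, 175.0], [185, 170, 7, 12, 43]), ([206.3, 188.3], [203, 184, 7, 10, 63]), ([207.2, 211.0], [203, 206, 9, 12, 68]), ([212.6, 266.3], [208, 261, 10, 12, 97])]
side yel []
side blu [([147.5, 62.5], [145, 59, 5, 7, 13]), ([172.4, 63.3], [172, 61, 2, 6, 9]), ([156.3, 66.9], [154, 65, 6, 5, 9]), ([332.4, 104.4], [331, 102, 4, 6, 13]), ([337.3, 108.5], [334, 106, 7, 5, 15]), ([246.7, 115.5], [241, 111, 11, 8, 33]), ([225.6, 152.3], [208, 135, 35, 36, 755]), ([221.2, 170.4], [220, 169, 4, 4, 10]), ([278.2, 182.3], [276, 181, 6, 3, 9])]
```

View pics/c1.png

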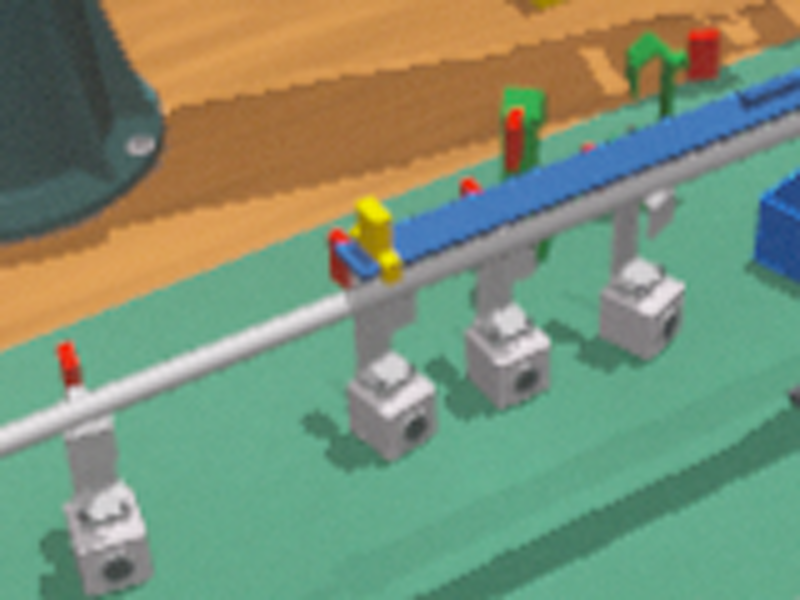

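View pics/c2.png

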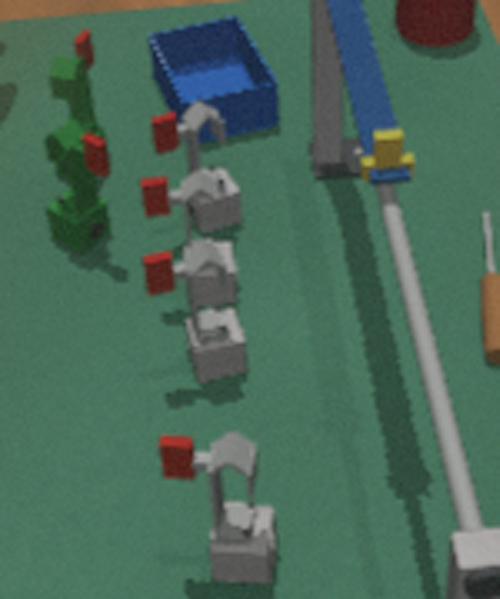

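The crop confirms four grey carriers. The green ones, one at the right of the scene crop and two at the upper left of the side crop, are look-alikes. Now the first measurements.

```bash
cat >> h.py <<'E'
def wray(px,o):
    c=env.calibration("wrist");K=c["mtx"];M=c["mount"]
    u=np.array([px[0]-K[0,2],px[1]-K[1,2]]);r=np.hypot(*u);t=r/K[0,0]
    u=u/max(r,1e-9);d=np.array([u[0]*np.sin(t),-u[1]*np.sin(t),-np.cos(t)])
    R=np.array(o["orientation"]);return R@M[:3,3]+o["tcp_pos"],R@M[:3,:3]@d
def wonz(px,z,o):
    e,d=wray(px,o);return e+d*(z-e[2])/d[2]
def wproj(p,o):
    c=env.calibration("wrist");K=c["mtx"];M=c["mount"];R=np.array(o["orientation"])
    q=M[:3,:3].T@(R.T@(np.array(p)-o["tcp_pos"])-M[:3,3]);t=np.arctan2(np.hypot(q[0],q[1]),-q[2])
    s=t*K[0,0]/np.hypot(q[0],q[1]);return np.array([K[0,2]+s*q[0],K[1,2]-s*q[1]])
E
python3 - <<'E'
from h import *
np.set_printoptions(precision=4,suppress=True)
for p in[(209.4,168.6),(206.3,188.3),(207.2,211.0),(212.6,266.3)]:print("grip",onz("side",p,.125))
print("4 tri",tri(("scene",(178.3,207.3)),("side",(212.6,266.3))))
for p in[(278.6,194.6),(299.6,286.2)]:print("rail side",onz("side",p,.255))
for p in[(166,222.4),(235,195),(300,169)]:print("rail scene",onz("scene",p,.255))
print("plunger top side",onz("side",(256.5,332),.1),"scene",onz("scene",(141,258),.1))
print("mark scene",onz("scene",(239.8,181.5),.281))
E
python3 - <<'E'
import cv2
a=cv2.imread("pics/scene0.png")[140:320,110:360];a=cv2.resize(a,(750,540),interpolation=cv2.INTER_CUBIC);cv2.imwrite("pics/c3.png",a)
E
```

```text
grip [0.4552 0.284  0.125 ]
grip [0.441  0.1861 0.125 ]
grip [0.4392 0.0853 0.125 ]
grip [ 0.4435 -0.1127  0.125 ]
4 tri (array([ 0.4429, -0.1142,  0.1311]), np.float64(0.00268345953225061))
rail side [ 0.621  -0.0217  0.255 ]
rail side [ 0.6105 -0.2876  0.255 ]
rail scene [ 0.6148 -0.2046  0.255 ]
rail scene [ 0.6194 -0.0087  0.255 ]
rail scene [0.6239 0.2091 0.255 ]
plunger top side [ 0.5267 -0.2838  0.1   ] scene [ 0.5433 -0.2755  0.1   ]
mark scene [0.6055 0.0161 0.281 ]
```

View pics/c3.png

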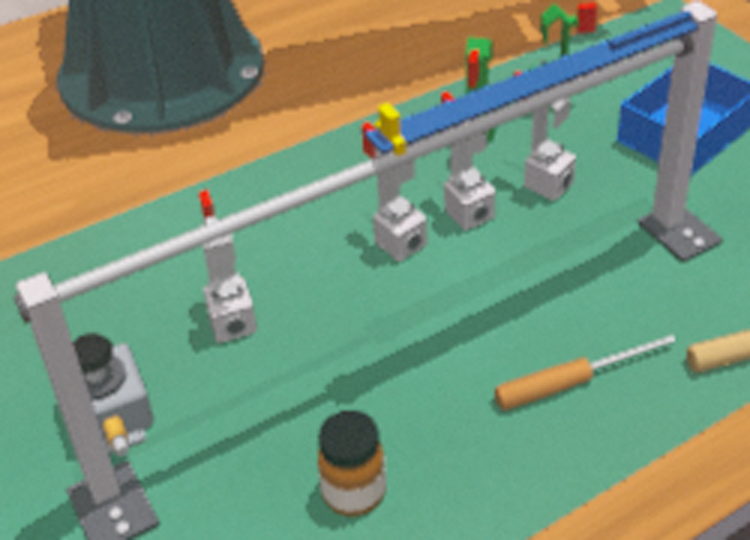

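>>> play_rows(
  series=[
    [0.6,0.02,-0.03,0.007,1.2],
    [0.6,0.02,-0.03,0.007,1.2],
    [0.6,0.02,-0.03,0.007,1.2],
    [0.6,0.02,-0.03,0.007,1.2],
    [0.6,0.02,-0.03,0.007,1.2],
    [0.6,0.02,-0.03,0.007,1.2],
    [0.6,0.02,-0.03,0.007,1.2],
    [0.6,0.02,-0.03,0.007,1.2],
    [0.6,0.02,-0.03,0.007,1.2],
    [0.6,0.02,-0.03,0.007,1.2],
    [0.6,0.02,-0.03,0.007,1.2],
    [0.6,0.02,-0.03,0.007,1.2],
    [0.6,0.02,-0.03,0.007,1.3],
    [0.6,0,0,0,0],
    [0.6,0,0,0,0],
  ],
  grip_force=45,
)

```text
t: 1.4
tcp_pos: [0.4501, 0.2828, 0.3007]
orientation: [[-1.0, 0.003, 0.0], [0.003, 1.0, 0.0], [-0.0, 0.0, -1.0]]
ft_force: [0.3, 0.7, 0.3]
width: 0.0548
grip_force: 0.0
```

Run:
```python
from h import *
np.set_printoptions(precision=4,suppress=True)
o=env.get_obs();im=env.get_image("wrist");cv2.imwrite("pics/w1.png",im[:,:,::-1])
print(o["tcp_pos"],o["orientation"][:,0])
for b in blobs(im,(0,150,80),(6,255,255)):print(b,wonz(b[0],.145,o))
for b in blobs(im,(22,150,120),(32,255,255)):print("y",b,wonz(b[0],.281,o))
print("green",onz("side",(184.3,140.7),.125),onz("side",(188,175),.125))
for p in[(129.3,237.7),(339.3,155)]:print("post",onz("scene",p,.255))
```

```text
[0.4501 0.2828 0.3007] [-1.      0.0027 -0.0004]
([383.9, 110.9], [371, 104, 26, 15, 233]) [0.3753 0.4318 0.145 ]
([232.7, 116.3], [223, 107, 20, 20, 190]) [0.3861 0.2564 0.145 ]
([176.5, 162.5], [170, 151, 14, 24, 288]) [0.4373 0.1903 0.145 ]
([104.1, 162.9], [94, 152, 22, 23, 338]) [0.4358 0.0944 0.145 ]
([7.7, 169.8], [0, 161, 17, 19, 247]) [ 0.4402 -0.0891  0.145 ]
([254.1, 172.7], [248, 160, 13, 26, 217]) [0.4499 0.2798 0.145 ]
([411.1, 337.7], [405, 328, 13, 25, 83]) [0.7269 0.5392 0.145 ]
green [0.374  0.4643 0.125 ] [0.386 0.261 0.125]
post [ 0.6149 -0.2978  0.255 ]
post [0.634  0.3535 0.255 ]
```

View pics/w1.png

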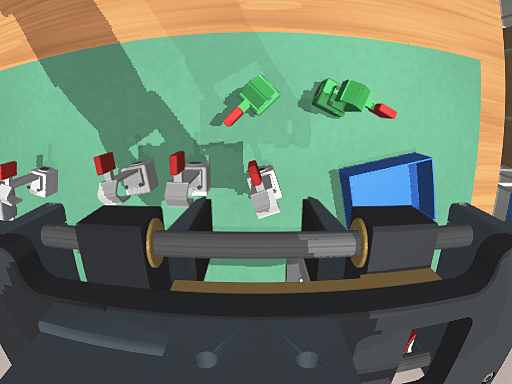

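Wrist view: carrier 1's grip is at (254,173) between the fingers, with its strap running to (265,215). The other grips are at (176,162), (104,163) and (8,170); the green ones are at (235,116) and (384,111). Next I refine the rail axis and carrier 1's yaw.

```bash
cat >> h.py <<'E'
def barpts(n,im,ys,x0=.6245,y0=.028,s=.029):
    h=cv2.cvtColor(im,cv2.COLOR_RGB2HSV).astype(float);out=[]
    for y in ys:
        P=np.array([x0+s*(y-y0),y,.255]);c=proj(n,P);t=proj(n,P+[0,.01,0])-c;t/=np.linalg.norm(t);m=np.array([-t[1],t[0]])
        k=np.arange(-9,9.01,.25);pts=c+k[:,None]*m
        S=cv2.remap(h[:,:,1].astype(np.float32),pts[:,0].astype(np.float32)[None],pts[:,1].astype(np.float32)[None],1)[0]
        w=S<60
        lab,nn=__import__("scipy.ndimage").ndimage.label(w)
        if nn==0:continue
        j=max(range(1,nn+1),key=lambda j:(lab==j).sum());kk=k[lab==j]
        if len(kk)*.25<12: out.append((*onz(n,c+m*kk.mean(),.255)[:2],len(kk)*.25))
    return np.array(out)
def ww(px,o): return wonz(px,.145,o)
E
python3 - <<'E'
from h import *
np.set_printoptions(precision=4,suppress=True)
for n in["scene","side"]:
    im=cv2.imread(f"pics/{n}0.png")[:,:,::-1].copy()
    b=barpts(n,im,np.arange(-.26,-.02,.02));print(n,b)
    m=abs(b[:,2]-np.median(b[:,2]))<1;print(np.polyfit(b[m,1]+.1,b[m,0],1))
im=cv2.imread("pics/w1.png")[145:225,215:295];cv2.imwrite("pics/c4.png",cv2.resize(im,(600,600),interpolation=cv2.INTER_CUBIC))
E
```

```text
scene [[ 0.6135 -0.2597  6.25  ]
 [ 0.6136 -0.2396  6.5   ]
 [ 0.6146 -0.2196  6.25  ]
 [ 0.6147 -0.1995  6.5   ]
 [ 0.6166 -0.1797  7.25  ]
 [ 0.6159 -0.1393  6.25  ]
 [ 0.6165 -0.1192  6.25  ]
 [ 0.617  -0.0992  5.75  ]
 [ 0.6171 -0.079   6.    ]
 [ 0.6176 -0.0589  6.    ]
 [ 0.6182 -0.0388  6.    ]]
[0.0211 0.6168]
side [[ 0.6134 -0.2605  7.5   ]
 [ 0.6137 -0.2406  7.75  ]
 [ 0.6142 -0.2206  7.25  ]
 [ 0.6147 -0.2006  7.25  ]
 [ 0.6147 -0.1808  7.25  ]
 [ 0.6152 -0.1608  7.25  ]
 [ 0.6157 -0.1409  6.75  ]
 [ 0.6162 -0.1209  6.75  ]
 [ 0.6167 -0.101   6.75  ]
 [ 0.6169 -0.0811  6.5   ]
 [ 0.6174 -0.0611  6.5   ]
 [ 0.6176 -0.0413  6.25  ]]
[0.02   0.6165]
```

View pics/c4.png

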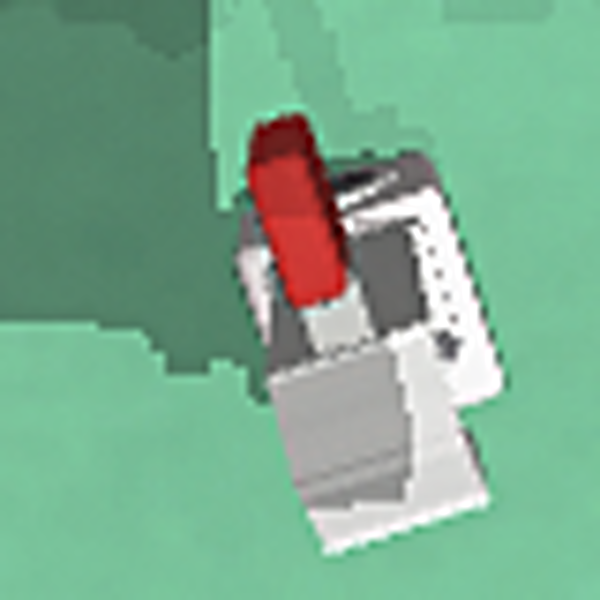

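Both cameras agree that the bar lies at x = 0.6167 + 0.0205·(y + 0.1). The crop shows carrier 1's red top face from (280,158) to (322,297), so it is yawed about +17°.

```bash
cat >> h.py <<'E'
def grips(save=None,vmin=175):
    "grip centre and yaw (deg) of every bright red top face, from the wrist view"
    o=env.get_obs();im=env.get_image("wrist")
    if save:cv2.imwrite(save,im[:,:,::-1])
    h=cv2.cvtColor(im,cv2.COLOR_RGB2HSV)
    m=((h[:,:,0]<7)|(h[:,:,0]>172))&(h[:,:,1]>150)&(h[:,:,2]>=vmin)
    n,l,s,c=cv2.connectedComponentsWithStats(m.astype(np.uint8))
    print("tcp",o["tcp_pos"].round(4),"yaw",np.degrees(np.arctan2(o["orientation"][1,1],o["orientation"][0,1])).round(2)-90)
    for i in range(1,n):
        if s[i,4]<40:continue
        ys,xs=np.where(l==i);p=np.array([ww((x,y),o)[:2] for x,y in zip(xs,ys)])
        (cx,cy),(w,hh),a=cv2.minAreaRect((p*1000).astype(np.float32))
        B=cv2.boxPoints(((cx,cy),(w,hh),a));e=max(B[1]-B[0],B[2]-B[1],key=np.linalg.norm);e=e*np.sign(e[0])
        print("px",c[i].round(1),"xy",(np.array([cx,cy])/1000).round(4),"size",round(max(w,hh),1),round(min(w,hh),1),"yaw",np.degrees(np.arctan2(e[1],e[0])).round(1))
E
python3 - <<'E'
from h import *
im=cv2.imread("pics/w1.png");print([im[145+int(y/7.5),215+int(x/7.5),::-1].tolist() for x,y in((290,180),(300,260),(280,140),(335,240))])
grips("pics/w2.png")
o=env.get_obs();a,b=ww((252.3,166.1),o),ww((257.9,184.6),o);print((a+b)/2,b-a)
E
```

```text
[[184, 53, 49], [205, 56, 53], [109, 33, 31], [162, 40, 37]]
tcp [0.4494 0.2836 0.3003] yaw -0.09000000000000341
px [387.  111.4] xy [0.3747 0.4366] size 22.5 8.9 yaw 65.4
px [231.8 116.9] xy [0.3861 0.2559] size 22.9 9.2 yaw -43.1
px [ 97.2 165.7] xy [0.4384 0.0845] size 22.5 8.0 yaw 8.6
px [172.2 164.9] xy [0.44   0.1855] size 22.4 7.3 yaw -3.3
px [253.6 176.3] xy [0.453  0.2798] size 22.2 8.6 yaw 20.1
[0.45161311 0.28222911 0.145     ] [0.02146517 0.00633494 0.        ]
```

>>> play_rows(
  series=[
    [0.45,0.002,-0.0015,0,6],
    [0.45,0,0,0,6],
    [0.45,0,0,-0.022,5],
    [0.45,0,0,-0.03,0],
    [0.45,0,0,-0.03,0],
    [0.45,0,0,-0.03,0],
    [0.45,0,0,-0.03,0],
    [0.45,0,0,-0.02,0],
    [0.45,0,0,-0.01,0],
    [0.0,0,0,0,0],
    [0.0,0,0,0,0],
    [0.0,0,0,0,0],
    [0.0,0,0,0,0],
    [0.0,0,0,0,0],
  ],
  grip_force=45,
)

```text
t: 2.67
tcp_pos: [0.4518, 0.2828, 0.1296]
orientation: [[-0.956, -0.293, 0.002], [-0.293, 0.956, 0.001], [-0.002, 0.0, -1.0]]
ft_force: [0.2, -0.3, 0.5]
width: 0.0106
grip_force: 0.2
```

>>> play_rows(
  series=[
    [0.0,0,0,0,0],
    [0.0,0,0,0,0],
    [0.0,0,0,0.016,0],
    [0.0,0,0,0.03,0],
    [0.0,0,0,0.03,0],
    [0.0,0,0,0.03,0],
    [0.0,0,0,0.03,0],
    [0.0,0,0,0.03,0],
    [0.0,0,0,0.02,-6.2],
    [0.0,0,0,0,-6],
    [0.0,0,0,0,-6],
    [0.0,0,0,0,0],
    [0.0,0,0,0,0],
  ],
)

```text
t: 3.75
tcp_pos: [0.451, 0.2823, 0.3144]
orientation: [[-1.0, 0.018, -0.0], [0.018, 1.0, -0.0], [0.0, -0.0, -1.0]]
ft_force: [-0.1, 0.7, -2.8]
width: 0.0095
grip_force: 45.0
```

Run:
```python
from h import *
grips("pics/w3.png",170)
im=cv2.imread("pics/w3.png")[120:240,195:315];cv2.imwrite("pics/c5.png",cv2.resize(im,(600,600),interpolation=cv2.INTER_CUBIC))
```

```text
tcp [0.451  0.2823 0.3144] yaw -1.0100000000000051
px [382.5 107.9] xy [0.3748 0.4366] size 22.7 9.0 yaw 64.4
px [233.1 115.7] xy [0.3861 0.2558] size 22.9 9.0 yaw -46.3
px [176.4 163.2] xy [0.4403 0.1853] size 21.0 7.5 yaw -3.7
px [103.3 164.9] xy [0.4387 0.0845] size 22.2 8.1 yaw 7.8
px [  5.5 173.6] xy [ 0.4437 -0.1125] size 22.4 7.9 yaw -14.5
px [256.5 222.5] xy [0.5158 0.2809] size 21.3 18.7 yaw -1.0
```

View pics/c5.png

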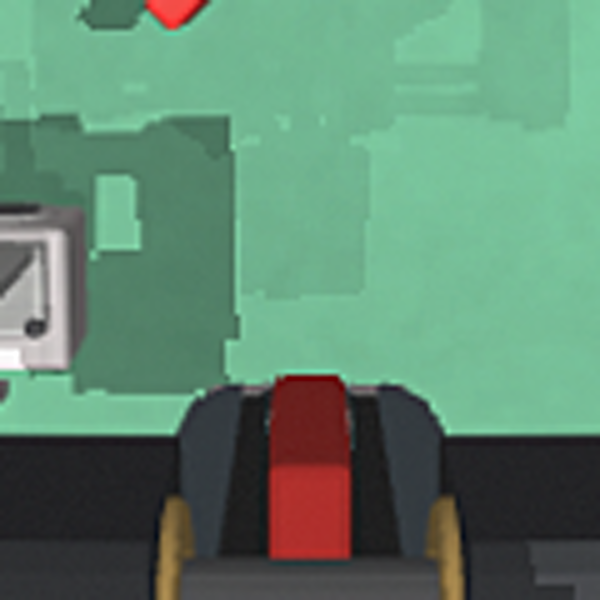

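The carrier is held straight (grip at (257,222)). I measure its x offset in the tool from the top edge of the grip's rear face.

Run:
```python
from h import *
o=env.get_obs()
print(wonz((256.8,213),.3298,o)+[.012,0,0],o["tcp_pos"])
```

```text
[0.45104291 0.28242069 0.3298    ] [0.4510703  0.2823049  0.31425128]
```

>>> play_rows(
  series=[
    [0.0,0,-0.02,0,0],
    [0.0,0,-0.03,0,0],
    [0.0,0,-0.035,0,0],
    [0.0,0,-0.035,0,0],
    [0.0,0,-0.035,0,0],
    [0.0,0,-0.035,0,0],
    [0.0,0,-0.035,0,0],
    [0.0,0,-0.035,0,0],
    [0.0,0,-0.035,0,0],
    [0.0,0,-0.035,0,0],
    [0.0,0,-0.03,0,0],
    [0.0,0,-0.02,0,0],
    [0.0,0.02,0,-0.0125,0],
    [0.0,0.03,0,0,0],
    [0.0,0.03,0,0,0],
    [0.0,0.025,0,0,0],
    [0.0,0.02,0,0,0],
    [0.0,0,0,0,0],
    [0.0,0,0,0,0],
  ],
)

```text
t: 5.38
tcp_pos: [0.5765, -0.0975, 0.3011]
orientation: [[-1.0, 0.018, -0.001], [0.018, 1.0, 0.0], [0.001, 0.0, -1.0]]
ft_force: [-0.6, -0.1, -2.4]
width: 0.0094
grip_force: 45.0
```

Run:
```python
from h import *
o=env.get_obs();print(o["tcp_pos"],o["orientation"][:,1],o["ft_force"])
out=[]
for n,(x,y) in (("scene",(130,165)),("side",(240,190))):
    im=env.get_image(n);cv2.imwrite(f"pics/{n}1.png",im[:,:,::-1]);out.append(cv2.resize(im[y:y+100,x:x+80,::-1],(400,500),interpolation=cv2.INTER_CUBIC))
cv2.imwrite("pics/c6.png",np.hstack(out))
```

```text
[ 0.57648551 -0.09746833  0.30110684] [1.79012523e-02 9.99839723e-01 2.69458186e-04] [-0.55674243 -0.05363972 -2.42568633]
```

View pics/c6.png

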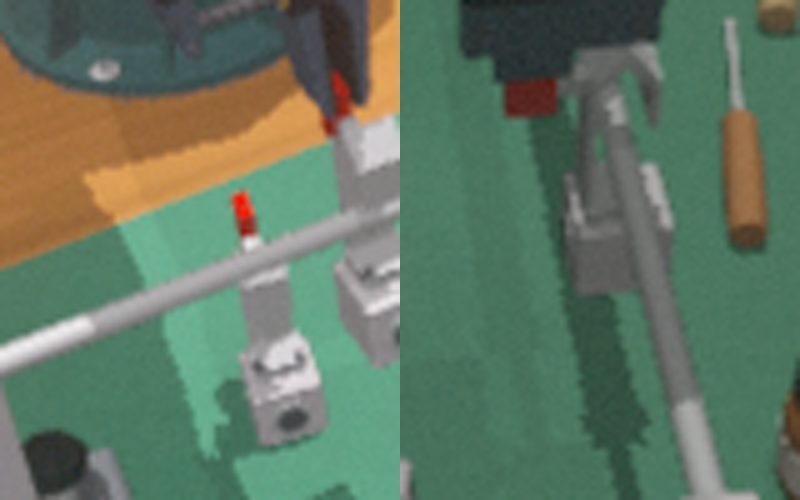

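The bar passes between the body and the hook, with the hook above it, so I lower the carrier.

>>> play_rows(
  series=[
    [0.0,0,0,-0.01,0],
    [0.0,0,0,-0.012,0],
    [0.0,0,0,-0.012,0],
    [0.0,0,0,-0.007,0],
    [0.0,0,0,-0.003,0],
    [0.0,0,0,0,0],
    [0.0,0,0,0,0],
  ],
)

```text
t: 6.07
tcp_pos: [0.5762, -0.0976, 0.2579]
orientation: [[-1.0, 0.021, -0.0], [0.021, 1.0, 0.0], [0.0, 0.0, -1.0]]
ft_force: [0.6, 0.8, -2.1]
width: 0.0095
grip_force: 45.0
```

>>> play_rows(
  series=[
    [0.0,0.0004,0.015,-0.0007,0],
    [0.0,0.0004,0.02,0,0],
    [0.0,0.0004,0.02,0,0],
    [0.0,0.0004,0.02,0,0],
    [0.0,0.0004,0.02,0,0],
    [0.0,0.0004,0.02,0,0],
    [0.0,0.0004,0.02,0,0],
  ],
)

```text
t: 6.65
tcp_pos: [0.5791, 0.0384, 0.2577]
orientation: [[-1.0, 0.021, 0.0], [0.021, 1.0, 0.0], [-0.0, 0.0, -1.0]]
ft_force: [-0.6, 0.4, -1.5]
width: 0.0096
grip_force: 45.0
```

>>> play_rows(
  series=[
    [0.0,0.0004,0.02,0,0],
    [0.0,0.0005,0.025,0,0],
    [0.0,0.0005,0.025,0,0],
    [0.0,0.0005,0.025,0,0],
    [0.0,0.0005,0.025,0,0],
    [0.0,0.0005,0.025,0,0],
    [0.0,0.0005,0.025,0,0],
    [0.0,0.0004,0.02,0,0],
    [0.0,0.0004,0.015,0,0],
    [0.0,0,0,0,0],
    [0.0,0,0,0,0],
  ],
)

```text
t: 7.57
tcp_pos: [0.5832, 0.2429, 0.2574]
orientation: [[-1.0, 0.02, -0.0], [0.02, 1.0, 0.0], [0.0, 0.0, -1.0]]
ft_force: [-2.1, 1.1, -0.4]
width: 0.0098
grip_force: 45.0
```

>>> play_rows(
  series=[
    [0.25,0,0,0,0],
    [0.25,0,0,0,0],
    [0.25,0,0,0,0],
    [0.25,0,0,0.01,0],
    [0.25,0,0,0.03,0],
    [0.25,0,0,0.03,0],
    [0.45,-0.03,-0.01,0,0],
    [0.45,-0.035,-0.015,0,-2],
    [0.45,-0.035,-0.015,0,0],
    [0.45,-0.03,-0.012,-0.015,0],
    [0.45,-0.013,-0.005,-0.012,0],
    [0.45,0,0,0,0],
    [0.45,0,0,0,0],
  ],
)

```text
t: 8.65
tcp_pos: [0.4404, 0.1853, 0.3011]
orientation: [[-0.998, 0.056, 0.001], [0.056, 0.998, 0.0], [-0.001, 0.0, -1.0]]
ft_force: [0.2, 1.0, 0.1]
width: 0.0412
grip_force: 0.0
```

Run:
```python
from h import *
grips("pics/w4.png",170)
n="side";im=env.get_image(n);cv2.imwrite("pics/side2.png",im[:,:,::-1])
a=cv2.resize(im[60:300,150:330,::-1],(450,600),interpolation=2)
b=cv2.resize(cv2.imread("pics/w4.png")[135:235,210:270],(350,600),interpolation=2)
cv2.imwrite("pics/c7.png",np.hstack([a,b]))
```

```text
tcp [0.4404 0.1853 0.3011] yaw -3.2099999999999937
px [449.4 113.8] xy [0.3747 0.4363] size 22.7 9.1 yaw 65.1
px [316.6 122. ] xy [0.386  0.2554] size 22.0 9.3 yaw -44.6
px [256.8 172. ] xy [0.4402 0.185 ] size 22.0 7.9 yaw -3.0
px [170.4 176. ] xy [0.4387 0.0842] size 22.1 8.3 yaw 9.8
px [ 44.  188.6] xy [ 0.4436 -0.1126] size 23.1 8.0 yaw -15.5
```

View pics/c7.png

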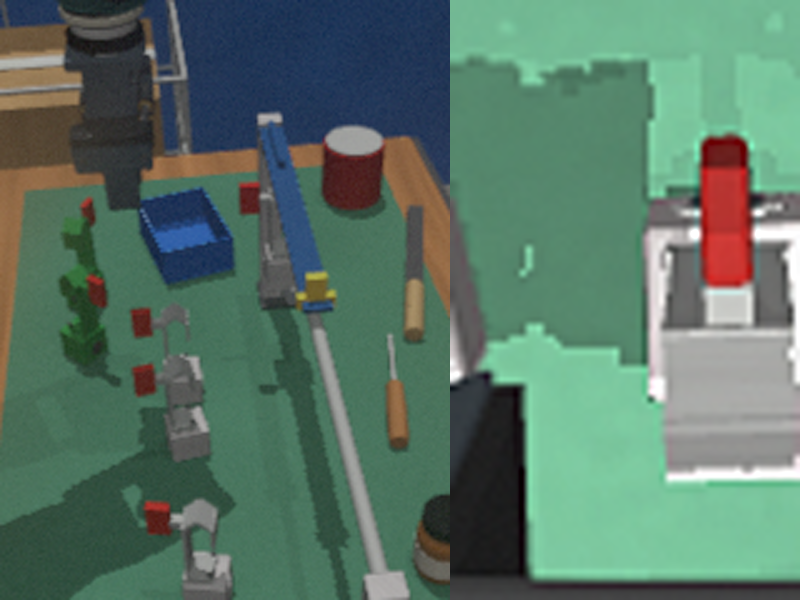

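Carrier 1 hangs under the keeper (grip at (250,197) in the left crop). Carrier 2 lies exactly below the tool.

>>> play_rows(
  series=[
    [0.45,0,0,-0.02,0],
    [0.45,0,0,-0.03,0],
    [0.45,0,0,-0.035,0],
    [0.45,0,0,-0.035,0],
    [0.45,0,0,-0.03,0],
    [0.45,0,0,-0.015,0],
    [0.45,0,0,-0.0065,0],
    [0.0,0,0,0,0],
    [0.0,0,0,0,0],
    [0.0,0,0,0,0],
    [0.0,0,0,0,0],
    [0.0,0,0,0,0],
    [0.0,0,0,0,0],
    [0.0,0,0,0,0],
  ],
)

```text
t: 9.92
tcp_pos: [0.4411, 0.1857, 0.1297]
orientation: [[-0.998, 0.056, 0.002], [0.056, 0.998, 0.001], [-0.002, 0.001, -1.0]]
ft_force: [-0.7, 1.4, 7.3]
width: 0.0093
grip_force: 45.0
```

>>> play_rows(
  series=[
    [0.0,0,0,0.015,0],
    [0.0,0,0,0.03,0],
    [0.0,0,0,0.03,0],
    [0.0,0,0,0.03,0],
    [0.0,0,0,0.03,0],
    [0.0,0,0,0.03,0],
    [0.0,0,0,0.02,2],
    [0.0,0,0,0,0],
    [0.0,0,0,0,0],
  ],
)

```text
t: 10.67
tcp_pos: [0.4404, 0.1855, 0.3144]
orientation: [[-1.0, 0.021, 0.002], [0.021, 1.0, 0.001], [-0.002, 0.001, -1.0]]
ft_force: [0.3, -0.5, -2.2]
width: 0.0096
grip_force: 45.0
```

Run:
```python
from h import *
grips("pics/w5.png",170)
o=env.get_obs();im=cv2.imread("pics/w5.png");print(im[200:232,257].tolist())
```

```text
tcp [0.4404 0.1855 0.3144] yaw -1.2099999999999937
px [315.6 123.5] xy [0.3858 0.2552] size 22.0 8.4 yaw -45.3
px [444.9 120. ] xy [0.3746 0.4364] size 22.8 9.2 yaw 64.6
px [173.  170.9] xy [0.4387 0.0842] size 22.1 8.1 yaw 10.0
px [ 47.9 179.1] xy [ 0.4438 -0.1125] size 22.3 8.0 yaw -12.2
px [256.4 222. ] xy [0.5048 0.1827] size 22.6 16.2 yaw -1.2
[[28, 31, 106], [29, 31, 107], [28, 30, 105], [30, 32, 107], [27, 30, 106], [31, 32, 108], [29, 31, 108], [30, 31, 107], [27, 29, 106], [29, 31, 107], [29, 31, 106], [33, 34, 127], [38, 41, 160], [42, 46, 168], [44, 47, 173], [44, 47, 177], [44, 48, 175], [43, 47, 175], [45, 47, 175], [44, 48, 175], [43, 47, 175], [44, 48, 176], [42, 45, 174], [44, 47, 175], [44, 47, 175], [44, 46, 175], [43, 46, 175], [44, 47, 175], [43, 46, 175], [44, 47, 177], [42, 46, 183], [46, 48, 144]]
```

>>> play_rows(
  series=[
    [0.0,0,-0.02,0,0],
    [0.0,0,-0.03,0,0],
    [0.0,0,-0.035,0,0],
    [0.0,0,-0.035,0,0],
    [0.0,0,-0.035,0,0],
    [0.0,0,-0.035,0,0],
    [0.0,0,-0.035,0,0],
    [0.0,0,-0.033,0,0],
    [0.0,0,-0.025,-0.0135,0],
    [0.0,0.02,0,0,0],
    [0.0,0.03,0,0,0],
    [0.0,0.03,0,0,0],
    [0.0,0.03,0,0,0],
    [0.0,0.02,0,0,0],
    [0.0,0.007,0,0,0],
    [0.0,0,0,0,0],
    [0.0,0,0,0,0],
  ],
)

```text
t: 12.13
tcp_pos: [0.5761, -0.0974, 0.2987]
orientation: [[-1.0, 0.021, -0.003], [0.021, 1.0, 0.0], [0.003, 0.0, -1.0]]
ft_force: [0.1, 0.3, -2.0]
width: 0.0095
grip_force: 45.0
```

>>> play_rows(
  series=[
    [0.0,0,0,-0.01,0],
    [0.0,0,0,-0.012,0],
    [0.0,0,0,-0.012,0],
    [0.0,0,0,-0.006,0],
    [0.0,0,0,-0.003,0],
    [0.0,0,0,0,0],
    [0.0,0,0,0,0],
  ],
)

```text
t: 12.72
tcp_pos: [0.5766, -0.0975, 0.2568]
orientation: [[-1.0, 0.021, -0.002], [0.021, 1.0, 0.0], [0.002, 0.0, -1.0]]
ft_force: [-4.8, 0.7, 0.1]
width: 0.0092
grip_force: 45.0
```

>>> play_rows(
  series=[
    [0.0,-0.0005,0.01,0.0008,0],
    [0.0,0.0004,0.02,0,0],
    [0.0,0.0004,0.02,0,0],
    [0.0,0.0004,0.02,0,0],
    [0.0,0.0004,0.02,0,0],
    [0.0,0.0004,0.02,0,0],
    [0.0,0.0004,0.02,0,0],
    [0.0,0.0004,0.02,0,0],
    [0.0,0.0005,0.025,0,0],
    [0.0,0.0005,0.025,0,0],
    [0.0,0.0005,0.025,0,0],
    [0.0,0.0005,0.025,0,0],
    [0.0,0.0004,0.02,0,0],
    [0.0,0.0003,0.015,0,0],
    [0.0,0,0,0,0],
    [0.0,0,0,0,0],
  ],
)

```text
t: 14.05
tcp_pos: [0.5821, 0.188, 0.2579]
orientation: [[-1.0, 0.019, -0.0], [0.019, 1.0, -0.0], [0.0, -0.0, -1.0]]
ft_force: [-0.7, -0.8, -1.0]
width: 0.0098
grip_force: 45.0
```

>>> play_rows(
  series=[
    [0.25,0,0,0,0],
    [0.25,0,0,0,0],
    [0.25,0,0,0,0],
    [0.25,0,0,0.01,0],
    [0.25,0,0,0.03,0],
    [0.25,0,0,0.03,0],
    [0.45,-0.03,-0.02,0,0],
    [0.45,-0.03,-0.025,0,5],
    [0.45,-0.035,-0.025,0,6],
    [0.45,-0.03,-0.02,-0.015,0],
    [0.45,-0.0185,-0.014,-0.013,0],
    [0.45,0,0,0,0],
    [0.45,0,0,0,0],
  ],
)

```text
t: 15.13
tcp_pos: [0.4394, 0.0836, 0.3007]
orientation: [[-0.986, -0.169, 0.001], [-0.169, 0.986, 0.0], [-0.001, -0.0, -1.0]]
ft_force: [-0.1, 0.1, 0.8]
width: 0.0411
grip_force: 0.0
```

Run:
```python
from h import *
grips("pics/w6.png",170)
im=env.get_image("side");cv2.imwrite("pics/side3.png",im[:,:,::-1])
a=cv2.resize(im[60:300,150:330,::-1],(450,600),interpolation=2)
b=cv2.resize(cv2.imread("pics/w6.png")[135:235,210:270],(350,600),interpolation=2)
cv2.imwrite("pics/c8.png",np.hstack([a,b]))
```

```text
tcp [0.4394 0.0836 0.3007] yaw 9.719999999999999
px [ 98.7 150.9] xy [ 0.4439 -0.1132] size 22.5 9.1 yaw -13.2
px [402.5 154.7] xy [0.3858 0.2548] size 22.5 9.3 yaw -44.3
px [256.6 172.3] xy [0.4386 0.0833] size 20.8 8.0 yaw 9.8
px [499.3 172.6] xy [0.3745 0.4355] size 22.7 8.8 yaw 65.3
```

View pics/c8.png

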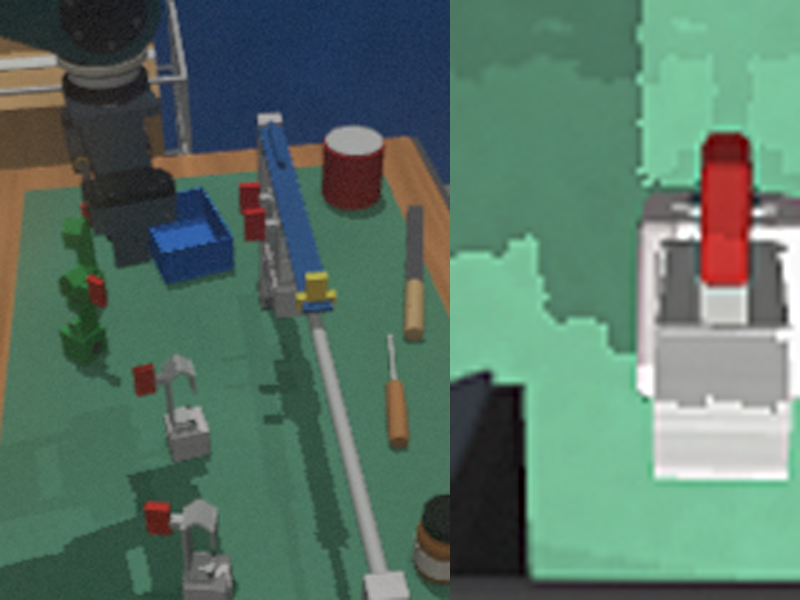

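Two carriers now hang under the keeper (grips at (250,195) and (255,223)). Carrier 3 is aligned below the tool.

>>> play_rows(
  series=[
    [0.45,-0.0005,0,-0.02,0],
    [0.45,0,0,-0.03,0],
    [0.45,0,0,-0.035,0],
    [0.45,0,0,-0.035,0],
    [0.45,0,0,-0.03,0],
    [0.45,0,0,-0.015,0],
    [0.45,0,0,-0.006,0],
    [0.0,0,0,0,0],
    [0.0,0,0,0,0],
    [0.0,0,0,0,0],
    [0.0,0,0,0,0],
    [0.0,0,0,0,0],
    [0.0,0,0,0,0],
    [0.0,0,0,0,0],
  ],
)

```text
t: 16.4
tcp_pos: [0.4402, 0.0843, 0.13]
orientation: [[-0.985, -0.17, 0.002], [-0.17, 0.985, 0.0], [-0.002, -0.0, -1.0]]
ft_force: [-1.1, -0.5, 7.7]
width: 0.0091
grip_force: 45.0
```

>>> play_rows(
  series=[
    [0.0,0,0,0.015,0],
    [0.0,0,0,0.03,0],
    [0.0,0,0,0.03,0],
    [0.0,0,0,0.03,0],
    [0.0,0,0,0.03,0],
    [0.0,0,0,0.03,-5],
    [0.0,0,0,0.02,-6],
    [0.0,0,0,0,0],
    [0.0,0,0,0,0],
  ],
)

```text
t: 17.15
tcp_pos: [0.4394, 0.0842, 0.3144]
orientation: [[-1.0, 0.019, 0.002], [0.019, 1.0, 0.0], [-0.002, 0.0, -1.0]]
ft_force: [-1.1, 0.2, -2.7]
width: 0.0096
grip_force: 45.0
```

Run:
```python
from h import *
grips("pics/w7.png",170)
im=cv2.imread("pics/w7.png");print(im[205:220,257,2].tolist())
```

```text
tcp [0.4394 0.0842 0.3144] yaw -1.0600000000000023
px [393.8 126.8] xy [0.3861 0.2549] size 23.1 8.5 yaw -46.8
px [494.7 126.1] xy [0.3745 0.4358] size 22.9 8.7 yaw 66.4
px [104.6 177.7] xy [ 0.4437 -0.1137] size 22.4 7.8 yaw -8.6
px [256.4 221.6] xy [0.5039 0.0822] size 22.6 15.0 yaw -1.0
[105, 105, 105, 103, 103, 135, 165, 167, 169, 174, 172, 172, 171, 173, 172]
```

>>> play_rows(
  series=[
    [0.0,0,-0.02,0,0],
    [0.0,0,-0.03,0,0],
    [0.0,0,-0.035,0,0],
    [0.0,0,-0.035,0,0],
    [0.0,0,-0.035,0,0],
    [0.0,0,-0.0265,0,0],
    [0.0,0.015,0,-0.013,0],
    [0.0,0.03,0,0,0],
    [0.0,0.03,0,0,0],
    [0.0,0.03,0,0,0],
    [0.0,0.02,0,0,0],
    [0.0,0.0125,0,0,0],
    [0.0,0,0,0,0],
    [0.0,0,0,0,0],
  ],
)

```text
t: 18.37
tcp_pos: [0.5759, -0.0971, 0.2994]
orientation: [[-1.0, 0.019, -0.003], [0.019, 1.0, 0.001], [0.003, 0.0, -1.0]]
ft_force: [0.3, 0.1, -2.2]
width: 0.0101
grip_force: 45.0
```

>>> play_rows(
  series=[
    [0.0,0,0,-0.01,0],
    [0.0,0,0,-0.012,0],
    [0.0,0,0,-0.012,0],
    [0.0,0,0,-0.006,0],
    [0.0,0,0,-0.003,0],
    [0.0,0,0,0,0],
    [0.0,0,0,0,0],
  ],
)

```text
t: 18.95
tcp_pos: [0.5768, -0.0973, 0.2581]
orientation: [[-1.0, 0.021, -0.0], [0.021, 1.0, 0.0], [0.0, 0.0, -1.0]]
ft_force: [0.6, 0.7, -1.7]
width: 0.0097
grip_force: 45.0
```

Slide carrier 3 to a hook position of about y 0.133.

>>> play_rows(
  series=[
    [0.0,0.0003,0.01,-0.0005,0],
    [0.0,0.0004,0.02,0,0],
    [0.0,0.0004,0.02,0,0],
    [0.0,0.0004,0.02,0,0],
    [0.0,0.0004,0.02,0,0],
    [0.0,0.0004,0.02,0,0],
    [0.0,0.0004,0.02,0,0],
    [0.0,0.0004,0.02,0,0],
    [0.0,0.0005,0.025,0,0],
    [0.0,0.0005,0.025,0,0],
    [0.0,0.0004,0.02,0,0],
    [0.0,0.0002,0.01,0,0],
    [0.0,0,0,0,0],
    [0.0,0,0,0,0],
  ],
)

```text
t: 20.12
tcp_pos: [0.5815, 0.1329, 0.2576]
orientation: [[-1.0, 0.02, 0.0], [0.02, 1.0, 0.0], [-0.0, 0.0, -1.0]]
ft_force: [1.4, 0.5, -1.1]
width: 0.0097
grip_force: 45.0
```

>>> play_rows(
  series=[
    [0.25,0,0,0,0],
    [0.25,0,0,0,0],
    [0.25,0,0,0,0],
    [0.25,0,0,0.01,0],
    [0.25,0,0,0.03,0],
    [0.25,0,0,0.03,0],
    [0.45,-0.02,-0.03,0,-6],
    [0.45,-0.02,-0.035,0,-6],
    [0.45,-0.02,-0.035,0,0],
    [0.45,-0.02,-0.035,0,0],
    [0.45,-0.02,-0.035,0,0],
    [0.45,-0.02,-0.035,-0.014,0],
    [0.45,-0.018,-0.038,-0.013,0],
    [0.45,0,0,0,0],
    [0.45,0,0,0,0],
  ],
)

```text
t: 21.37
tcp_pos: [0.4441, -0.1091, 0.3019]
orientation: [[-0.973, 0.232, 0.0], [0.232, 0.973, -0.0], [-0.0, -0.0, -1.0]]
ft_force: [0.1, 0.8, 0.5]
width: 0.041
grip_force: 0.0
```

Run:
```python
from h import *
grips("pics/w8.png",170)
im=env.get_image("side");cv2.imwrite("pics/side4.png",im[:,:,::-1])
a=cv2.resize(im[60:300,150:330,::-1],(450,600),interpolation=2)
b=cv2.resize(cv2.imread("pics/w8.png")[135:235,210:270],(350,600),interpolation=2)
cv2.imwrite("pics/c9.png",np.hstack([a,b]))
```

```text
tcp [ 0.4441 -0.1091  0.3019] yaw -13.420000000000002
px [497.2  78.1] xy [0.3856 0.2543] size 22.3 9.0 yaw -48.2
px [252.4 173.8] xy [ 0.444  -0.1142] size 22.1 8.0 yaw -13.4
```

View pics/c9.png

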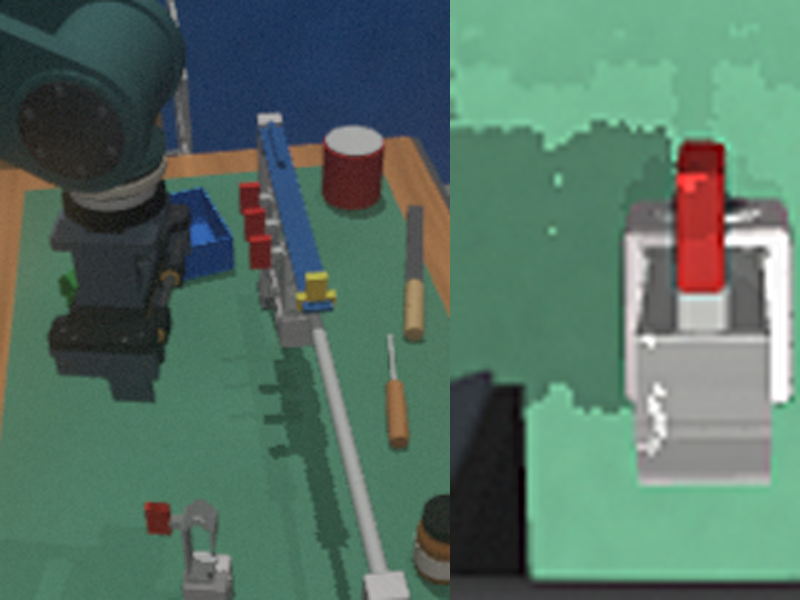

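Three are in. Carrier 4 sits 4.5 mm to the −y side of the tool.

>>> play_rows(
  series=[
    [0.45,-0.0005,-0.0045,-0.02,0],
    [0.45,0,0,-0.03,0],
    [0.45,0,0,-0.035,0],
    [0.45,0,0,-0.035,0],
    [0.45,0,0,-0.03,0],
    [0.45,0,0,-0.015,0],
    [0.45,0,0,-0.007,0],
    [0.0,0,0,0,0],
    [0.0,0,0,0,0],
    [0.0,0,0,0,0],
    [0.0,0,0,0,0],
    [0.0,0,0,0,0],
    [0.0,0,0,0,0],
    [0.0,0,0,0,0],
  ],
)

```text
t: 22.63
tcp_pos: [0.4451, -0.1123, 0.1305]
orientation: [[-0.974, 0.228, 0.001], [0.228, 0.974, -0.001], [-0.001, -0.0, -1.0]]
ft_force: [-2.5, -1.0, 7.9]
width: 0.0096
grip_force: 45.0
```

>>> play_rows(
  series=[
    [0.0,0,0,0.015,0],
    [0.0,0,0,0.03,0],
    [0.0,0,0,0.03,0],
    [0.0,0,0,0.03,0],
    [0.0,0,0,0.03,0],
    [0.0,0,0,0.03,6],
    [0.0,0,0,0.02,6.2],
    [0.0,0,0,0,0],
    [0.0,0,0,0,0],
  ],
)

```text
t: 23.38
tcp_pos: [0.4446, -0.112, 0.315]
orientation: [[-1.0, 0.02, 0.002], [0.02, 1.0, -0.001], [-0.002, -0.0, -1.0]]
ft_force: [-0.1, 0.5, -3.5]
width: 0.0098
grip_force: 45.0
```

Run:
```python
from h import *
grips("pics/w9.png",170)
im=cv2.imread("pics/w9.png");print(im[205:220,257,2].tolist())
```

```text
tcp [ 0.4446 -0.112   0.315 ] yaw -1.1299999999999955
px [500.6 130.6] xy [0.3858 0.254 ] size 21.7 9.2 yaw -44.2
px [256.  221.5] xy [ 0.5099 -0.1137] size 21.3 13.8 yaw -1.1
[104, 103, 104, 104, 102, 114, 149, 162, 166, 171, 170, 171, 169, 169, 169]
```

>>> play_rows(
  series=[
    [0.0,0.01,0,-0.013,0],
    [0.0,0.025,0.004,0,0],
    [0.0,0.03,0.005,0,0],
    [0.0,0.03,0.005,0,0],
    [0.0,0.025,0,0,0],
    [0.0,0.0125,0,0,0],
    [0.0,0,0,0,0],
    [0.0,0,0,0,0],
    [0.0,0,0,-0.01,0],
    [0.0,0,0,-0.012,0],
    [0.0,0,0,-0.012,0],
    [0.0,0,0,-0.006,0],
    [0.0,0,0,-0.003,0],
    [0.0,0,0,0,0],
    [0.0,0,0,0,0],
  ],
)

```text
t: 24.68
tcp_pos: [0.5769, -0.098, 0.2586]
orientation: [[-1.0, 0.017, -0.0], [0.017, 1.0, -0.0], [0.0, -0.0, -1.0]]
ft_force: [0.6, -0.1, -2.2]
width: 0.0095
grip_force: 45.0
```

>>> play_rows(
  series=[
    [0.0,0.0003,0.01,-0.0008,0],
    [0.0,0.0004,0.02,0,0],
    [0.0,0.0004,0.02,0,0],
    [0.0,0.0004,0.02,0,0],
    [0.0,0.0004,0.02,0,0],
    [0.0,0.0004,0.02,0,0],
    [0.0,0.0004,0.02,0,0],
    [0.0,0.0004,0.02,0,0],
    [0.0,0.0004,0.02,0,0],
    [0.0,0.0002,0.01,0,0],
    [0.0,0,0,0,0],
    [0.0,0,0,0,0],
  ],
)

```text
t: 25.68
tcp_pos: [0.5805, 0.0823, 0.2578]
orientation: [[-1.0, 0.016, -0.0], [0.016, 1.0, -0.0], [0.0, -0.0, -1.0]]
ft_force: [-1.2, 1.3, -1.3]
width: 0.0097
grip_force: 45.0
```

>>> play_rows(
  series=[
    [0.25,0,0,0,0],
    [0.25,0,0,0,0],
    [0.25,0,0,0,0],
    [0.25,0,0,0.01,0],
    [0.25,0,0,0.03,0],
    [0.25,0,0,0.03,0],
    [0.1,-0.02,-0.03,0,0],
    [0.0,-0.02,-0.035,0,0],
    [0.0,-0.02,-0.035,0,0],
    [0.0,-0.02,-0.035,0,0],
    [0.0,-0.02,-0.035,0,0],
    [0.0,0,-0.03,0,0],
    [0.0,0,0,0,0],
    [0.0,0,0,0,0],
  ],
)

```text
t: 26.85
tcp_pos: [0.4806, -0.1194, 0.3287]
orientation: [[-1.0, 0.02, 0.001], [0.02, 1.0, -0.0], [-0.001, -0.0, -1.0]]
ft_force: [-0.3, 0.1, 0.3]
width: 0.0004
grip_force: 0.0
```

Run:
```python
from h import *
np.set_printoptions(precision=4,suppress=True)
o=env.get_obs();ims={}
for n in("wrist","scene","side"):
    ims[n]=env.get_image(n);cv2.imwrite(f"pics/{n}5.png",ims[n][:,:,::-1])
a=cv2.resize(ims["scene"][130:290,110:350,::-1],(450,300),interpolation=2)
b=cv2.resize(ims["side"][80:380,150:350,::-1],(350,525),interpolation=2)
c=cv2.resize(ims["wrist"][100:256,160:394,::-1],(450,225),interpolation=2)
cv2.imwrite("pics/c10.png",np.hstack([np.vstack([a,c]),b]))
for b_ in blobs(ims["side"],(0,150,60),(6,255,255),15):print(b_[0],onz("side",b_[0],.252))
for b_ in blobs(ims["scene"],(22,150,120),(32,255,255),15):print("y",b_)
# plunger head: dark top
for n in("side","scene"):
    g=ims[n].max(2);m=(g<60).astype(np.uint8);k,l,s,cc=cv2.connectedComponentsWithStats(m)
    print(n,[(cc[i].round(1).tolist(),s[i].tolist()) for i in range(1,k) if 60<s[i,4]<1500])
```

```text
[291.0, 130.9] [0.7148 0.2656 0.252 ]
[252.9, 155.8] [0.5819 0.1544 0.252 ]
[188.3, 175.6] [0.4022 0.0927 0.252 ]
y ([283.2, 117.6], [259, 101, 52, 35, 1057])
y ([239.8, 181.4], [235, 174, 10, 17, 90])
side [([214.9, 134.3], [194, 120, 43, 24, 461]), ([328.7, 267.3], [319, 258, 20, 20, 318]), ([305.5, 306.0], [300, 303, 12, 7, 66]), ([255.7, 337.6], [245, 323, 23, 29, 514]), ([301.7, 370.1], [292, 362, 33, 14, 150])]
scene [([343.8, 11.9], [329, 0, 31, 25, 556]), ([142.4, 6.4], [123, 2, 41, 14, 163]), ([323.9, 21.2], [319, 12, 13, 19, 143]), ([361.6, 21.4], [354, 12, 15, 19, 133]), ([160.8, 98.9], [144, 90, 33, 15, 193]), ([162.1, 127.5], [129, 118, 69, 21, 191]), ([166.6, 136.4], [162, 130, 11, 13, 69]), ([140.8, 256.5], [135, 252, 12, 12, 97])]
```

View pics/c10.png

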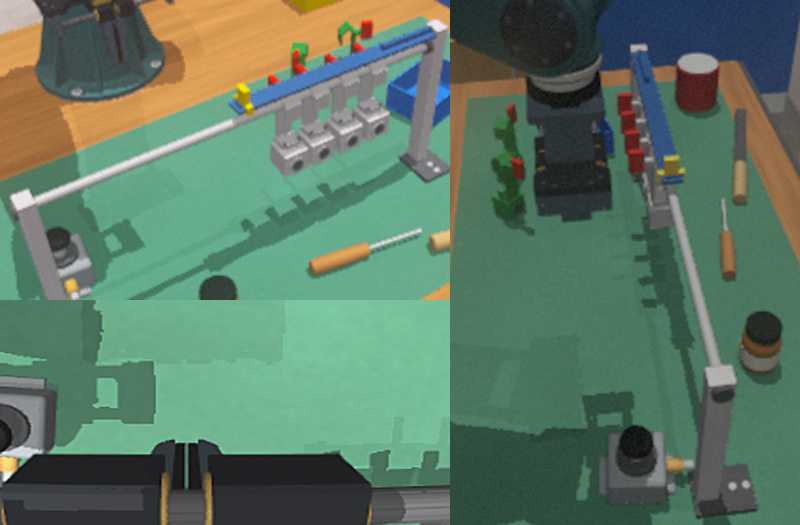

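All four carriers hang well past the yellow mark, which is at (240,181) in the scene view; no grey carrier is left on the bench. Next I locate the plunger with the wrist camera.

>>> play_rows(
  series=[
    [0.0,0.02,-0.03,0,0],
    [0.0,0.025,-0.035,0,0],
    [0.0,0.025,-0.035,0,0],
    [0.0,0,0,0,0],
    [0.0,0,0,0,0],
  ],
)

```text
t: 27.42
tcp_pos: [0.5501, -0.2159, 0.327]
orientation: [[-1.0, 0.017, -0.001], [0.017, 1.0, 0.001], [0.001, 0.001, -1.0]]
ft_force: [-0.3, -0.1, 0.5]
width: 0.0007
grip_force: 0.0
```

Run:
```python
from h import *
np.set_printoptions(precision=4,suppress=True)
o=env.get_obs();im=env.get_image("wrist");cv2.imwrite("pics/w10.png",im[:,:,::-1])
for P in[(.527,-.284,.1),(.543,-.2755,.1)]:print(wproj(P,o))
c=wproj((.53,-.282,.1),o).astype(int);x,y=max(c[0]-75,0),max(c[1]-60,0);print(x,y)
cv2.imwrite("pics/c11.png",cv2.resize(im[y:y+120,x:x+150,::-1],(750,600),interpolation=2))
```

```text
[206.6379 147.0913]
[213.2264 158.4481]
133 89
```

View pics/c11.png

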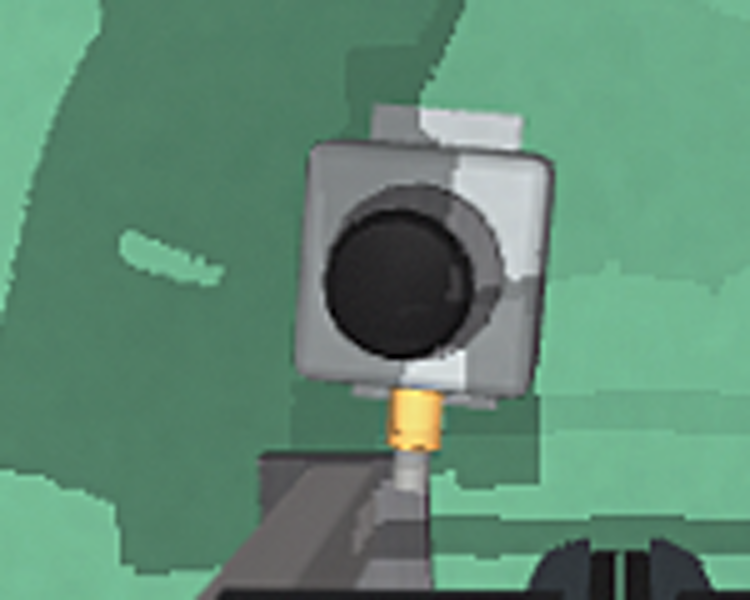

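The black head is centred at crop (400,284), which is wrist pixel (213,146).

Run:
```python
from h import *
o=env.get_obs();P=wonz((213,145.8),.095,o);print(P,P-o["tcp_pos"],o["tcp_pos"]); print(onz("side",(256.3,332),.1))
```

```text
[ 0.52540952 -0.27499762  0.095     ] [-0.02399284 -0.0599492  -0.23219281] [ 0.54940236 -0.21504842  0.32719281]
[ 0.52626041 -0.28378264  0.1       ]
```

>>> play_rows(
  series=[
    [0.0,-0.012,-0.03,0,0],
    [0.0,-0.012,-0.031,0,0],
    [0.0,0,0,-0.03,0],
    [0.0,0,0,-0.04,0],
    [0.0,0,0,-0.04,0],
    [0.0,0,0,-0.04,0],
    [0.0,0,0,-0.03,0],
    [0.0,0,0,-0.012,0],
    [0.0,0,0,0,0],
    [0.0,0,0,0,0],
  ],
)

```text
t: 28.3
tcp_pos: [0.5257, -0.2762, 0.1369]
orientation: [[-1.0, 0.016, 0.0], [0.016, 1.0, -0.0], [-0.0, -0.0, -1.0]]
ft_force: [0.3, -0.2, 1.0]
width: 0.0003
grip_force: 0.0
```

>>> play_rows(
  series=[
    [0.0,0,0,-0.01,0],
    [0.0,0,0,-0.008,0],
    [0.0,0,0,-0.006,0],
    [0.0,0,0,-0.005,0],
    [0.0,0,0,-0.0035,0],
    [0.0,0,0,0,0],
    [0.0,0,0,0,0],
  ],
)

```text
t: 28.88
tcp_pos: [0.5251, -0.2768, 0.1032]
orientation: [[-1.0, 0.017, -0.0], [0.017, 1.0, 0.0], [0.0, 0.0, -1.0]]
ft_force: [-0.1, -0.0, -0.1]
width: 0.0005
grip_force: 0.0
```

>>> play_rows(
  series=[
    [0.0,0,0,-0.002,0],
    [0.0,0,0,0,0],
    [0.0,0,0,0,0],
  ],
)

```text
t: 29.13
tcp_pos: [0.5252, -0.2768, 0.1013]
orientation: [[-1.0, 0.017, 0.0], [0.017, 1.0, -0.0], [-0.0, -0.0, -1.0]]
ft_force: [-0.3, -0.1, -0.9]
width: 0.0004
grip_force: 0.0
```

Run:
```python
from h import *
np.set_printoptions(precision=4,suppress=True)
o=env.get_obs();print(o["tcp_pos"],o["ft_force"],o["torque"],o["effort"])
im=env.get_image("side");cv2.imwrite("pics/side6.png",im[:,:,::-1]);b=cv2.imread("pics/side5.png")[:,:,::-1]
print("tip px",proj("side",o["tcp_pos"]-[0,0,.022]),"head top",proj("side",(.5255,-.277,.1)),proj("side",(.5255,-.277,.08)))
def prof(i,x,r):return [int(v) for v in i[r[0]:r[1]:2,x].max(1)]
for x in(242,249,256,263,270):print(x,"bef",prof(b,x,(310,372)),"\n    now",prof(im,x,(310,372)))
```

```text
[ 0.5252 -0.2768  0.1013] [-0.3137 -0.1232 -0.8684] [-0.0033  0.0229  0.0376] [ -0.0101 -66.3198 -34.6319  -0.0487   0.0283   0.0001]
tip px [255.462  333.8958] head top [255.505  329.1495] [255.6075 333.8173]
242 bef [77, 79, 76, 120, 121, 120, 114, 79, 75, 92, 92, 91, 91, 91, 94, 95, 94, 92, 89, 90, 92, 93, 93, 91, 85, 64, 69, 64, 69, 67, 83] 
    now [34, 41, 39, 111, 77, 70, 60, 57, 59, 36, 37, 36, 36, 42, 34, 40, 33, 38, 52, 60, 94, 90, 93, 91, 89, 77, 74, 77, 76, 78, 75]
249 bef [79, 77, 79, 80, 77, 80, 77, 74, 39, 23, 26, 25, 24, 28, 26, 41, 48, 48, 43, 44, 68, 96, 91, 95, 86, 71, 69, 70, 66, 68, 75] 
    now [60, 56, 63, 57, 56, 48, 34, 39, 40, 31, 38, 36, 39, 36, 55, 34, 31, 58, 58, 49, 74, 91, 89, 96, 89, 79, 75, 71, 76, 75, 72]
256 bef [122, 123, 120, 120, 122, 120, 110, 26, 21, 25, 22, 25, 27, 25, 26, 22, 56, 46, 45, 45, 49, 67, 92, 95, 84, 70, 69, 67, 68, 70, 74] 
    now [57, 59, 57, 55, 57, 34, 34, 32, 31, 31, 33, 42, 37, 42, 41, 31, 32, 56, 53, 51, 47, 69, 90, 96, 87, 77, 78, 74, 76, 70, 76]
263 bef [121, 121, 124, 122, 119, 124, 124, 120, 69, 35, 25, 34, 26, 29, 26, 43, 50, 51, 50, 49, 58, 104, 137, 131, 87, 71, 68, 66, 67, 74, 80] 
    now [59, 57, 58, 53, 55, 34, 44, 40, 42, 39, 39, 37, 41, 36, 32, 27, 50, 53, 55, 50, 62, 94, 92, 95, 87, 76, 78, 77, 73, 83, 89]
270 bef [113, 120, 119, 123, 122, 121, 122, 122, 118, 134, 134, 137, 138, 140, 139, 140, 143, 140, 141, 141, 140, 142, 140, 129, 86, 71, 70, 70, 64, 76, 76] 
    now [48, 63, 57, 50, 48, 38, 39, 42, 38, 40, 40, 32, 48, 65, 37, 36, 58, 55, 102, 103, 100, 103, 103, 105, 88, 77, 76, 75, 71, 87, 83]
```

>>> play_rows(
  series=[
    [0.0,0,0,-0.002,0],
    [0.0,0,0,-0.001,0],
    [0.0,0,0,0,0],
    [0.0,0,0,0,0],
  ],
)

```text
t: 29.52
tcp_pos: [0.5251, -0.2767, 0.0981]
orientation: [[-1.0, 0.017, -0.0], [0.017, 1.0, 0.0], [0.0, 0.0, -1.0]]
ft_force: [-0.4, 0.3, 0.7]
width: 0.0006
grip_force: 0.0
```

Run:
```python
from h import *
np.set_printoptions(precision=4,suppress=True)
o=env.get_obs();print(o["tcp_pos"],o["ft_force"],o["torque"])
im=env.get_image("scene");cv2.imwrite("pics/scene6.png",im[:,:,::-1]);b=cv2.imread("pics/scene5.png")[:,:,::-1]
for P in[(.5252,-.2768,.1),(.5252,-.2768,.08)]:print(proj("scene",P))
for r in range(240,282,2):print(r,b[r,126:160:2].max(1).tolist(),"|",im[r,126:160:2].max(1).tolist())
```

```text
[ 0.5251 -0.2767  0.0981] [-0.3807  0.3236  0.7276] [ 0.0796  0.0168 -0.0617]
[138.2882 254.1067]
[139.7643 258.839 ]
240 [135, 135, 119, 112, 119, 123, 122, 121, 120, 123, 122, 121, 120, 112, 124, 150, 161] | [141, 138, 109, 69, 59, 71, 63, 76, 168, 167, 168, 169, 169, 169, 170, 170, 171]
242 [137, 137, 122, 121, 119, 121, 122, 124, 122, 122, 121, 121, 122, 113, 113, 111, 126] | [143, 141, 100, 52, 64, 58, 86, 92, 167, 169, 166, 170, 169, 170, 168, 170, 170]
244 [136, 137, 130, 121, 122, 121, 120, 124, 120, 122, 122, 124, 124, 121, 114, 112, 110] | [141, 140, 134, 86, 85, 55, 71, 90, 145, 169, 168, 170, 169, 170, 169, 172, 172]
246 [135, 138, 136, 123, 119, 122, 121, 122, 122, 122, 123, 120, 121, 121, 118, 113, 111] | [140, 143, 141, 92, 88, 61, 59, 88, 137, 167, 169, 167, 167, 168, 170, 171, 170]
248 [136, 137, 137, 123, 119, 122, 120, 123, 120, 121, 121, 124, 122, 124, 123, 113, 108] | [142, 141, 144, 108, 91, 84, 52, 88, 117, 169, 169, 169, 167, 168, 168, 170, 167]
250 [133, 137, 141, 129, 123, 120, 114, 111, 113, 121, 126, 125, 124, 123, 122, 120, 114] | [143, 142, 142, 131, 89,
[... 1920 characters left out ...]
21, 129, 133, 135, 135, 134, 150, 196, 196, 192, 182, 164, 138, 111, 110, 109] | [112, 118, 135, 139, 142, 138, 140, 141, 148, 152, 151, 147, 152, 140, 119, 116, 109]
276 [120, 123, 125, 131, 136, 134, 133, 140, 185, 174, 142, 118, 113, 109, 113, 111, 110] | [114, 116, 128, 139, 142, 140, 141, 142, 149, 146, 130, 122, 117, 119, 115, 117, 114]
278 [120, 118, 121, 135, 136, 138, 133, 135, 116, 109, 110, 159, 111, 106, 111, 109, 110] | [113, 111, 114, 142, 141, 141, 142, 144, 115, 113, 114, 169, 112, 114, 118, 116, 115]
280 [123, 120, 120, 129, 134, 136, 138, 133, 125, 142, 242, 238, 188, 107, 111, 112, 107] | [114, 115, 111, 135, 141, 141, 142, 144, 129, 144, 250, 247, 197, 113, 115, 113, 114]
```

Run:
```python
from h import *
from scipy.optimize import least_squares
np.set_printoptions(precision=4,suppress=True)
print(tri(("side",(256,332)),("scene",(139,257))))
o=dict(tcp_pos=np.array([.5494,-.21505,.3272]),orientation=np.array([[-1,.017,-.001],[.017,1,.001],[.001,.001,-1.]]))
f=lambda p:np.r_[proj("side",p)-(256,332),proj("scene",p)-(139,257),wproj(p,o)-(213,145.8)]
r=least_squares(f,[.525,-.277,.09]);print(r.x,r.fun)
# wrist now: brightness around the head
oo=env.get_obs();im=env.get_image("wrist");cv2.imwrite("pics/w11.png",im[:,:,::-1])
for p in[(.5252,-.2768,.098),(.49,-.2768,.06),(.5252,-.31,.06),(.5252,-.245,.06)]:print(p,wproj(p,oo))
for rr in range(120,240,6):print(rr,im[rr,190:330:6].max(1).tolist())
```

```text
(array([ 0.5263, -0.2776,  0.0891]), np.float64(0.00020070314762145674))
[ 0.5262 -0.2765  0.0876] [-0.174  -0.2189  0.443   0.2069 -0.3208 -0.0398]
(0.5252, -0.2768, 0.098) [256.8321 222.8239]
(0.49, -0.2768, 0.06) [255.9835 158.0444]
(0.5252, -0.31, 0.06) [212.9402 205.0702]
(0.5252, -0.245, 0.06) [298.8665 203.7077]
120 [124, 125, 123, 122, 122, 123, 122, 122, 120, 184, 183, 184, 181, 183, 184, 184, 184, 184, 183, 184, 182, 183, 182, 181]
126 [124, 123, 122, 122, 122, 122, 122, 122, 172, 184, 184, 184, 182, 182, 182, 184, 185, 181, 182, 182, 183, 183, 184, 184]
132 [122, 122, 120, 123, 121, 121, 122, 122, 188, 165, 169, 183, 187, 181, 183, 183, 183, 183, 182, 183, 181, 181, 180, 183]
138 [121, 121, 120, 120, 119, 119, 120, 117, 143, 172, 218, 219, 218, 217, 217, 219, 224, 186, 183, 181, 182, 182, 181, 183]
144 [119, 121, 121, 119, 120, 123, 95, 119, 150, 147, 220, 217, 216, 216, 216, 216, 217, 184, 183, 180, 183, 183, 182, 181]
150 [118, 125, 123, 119, 117, 97, 92, 86, 88, 87, 88, 96, 91, 87, 85, 93, 126, 171, 180, 182, 181, 183, 182, 182]
156 [120, 122, 122, 119, 127, 140, 140, 1
[... 835 characters left out ...]
 31, 34, 46, 71, 54, 50, 63, 32, 53, 82, 146, 138, 184, 197, 198, 196, 197]
204 [134, 135, 136, 119, 139, 124, 56, 31, 43, 66, 66, 43, 30, 66, 64, 39, 85, 150, 134, 204, 199, 199, 199, 199]
210 [39, 38, 38, 39, 38, 38, 37, 38, 38, 35, 47, 41, 29, 39, 36, 37, 39, 41, 36, 38, 38, 38, 39, 38]
216 [37, 38, 37, 38, 38, 39, 37, 39, 38, 34, 30, 40, 32, 37, 41, 38, 39, 39, 38, 36, 38, 39, 37, 38]
222 [38, 38, 40, 38, 38, 39, 39, 38, 36, 102, 28, 35, 29, 126, 39, 38, 37, 37, 38, 38, 37, 36, 38, 39]
228 [53, 50, 49, 48, 45, 45, 44, 44, 43, 156, 30, 36, 32, 155, 44, 43, 43, 46, 45, 47, 48, 50, 49, 51]
234 [54, 54, 52, 52, 53, 52, 53, 51, 52, 168, 70, 70, 70, 173, 53, 53, 55, 53, 54, 52, 53, 52, 54, 55]
```

Run:
```python
from h import *
np.set_printoptions(precision=2,suppress=True)
for y in(-.263,-.277,-.291):
  for x in(.509,.541):print("tip",x,y,"side z.0793",proj("side",(x,y,.0793)),"scene z.0761",proj("scene",(x,y,.0761)))
oo=env.get_obs()
for z in(.1,.09,.08,.07,.06):print(z,wonz((257,190),z,oo)[0])
for t in("tip",):
  for y in(-.263,-.291):print("tip wrist",wproj((.509,y,.0761),oo))
def show(f,x0,x1,y0,y1):
    im=cv2.imread(f).max(2)
    for r in range(y0,y1):print(r,"".join(" .:-=+*#%@"[::-1][min(9,v//22)] for v in im[r,x0:x1]))
show("pics/scene5.png",124,160,238,276);print();show("pics/scene6.png",124,160,238,276)
show("pics/w11.png",215,300,165,225)
```

```text
tip 0.509 -0.263 side z.0793 [247.41 329.15] scene z.0761 [142.67 254.12]
tip 0.541 -0.263 side z.0793 [261.56 327.2 ] scene z.0761 [146.71 261.21]
tip 0.509 -0.277 side z.0793 [248.21 335.01] scene z.0761 [137.99 256.18]
tip 0.541 -0.277 side z.0793 [262.54 333.02] scene z.0761 [141.96 263.35]
tip 0.509 -0.291 side z.0793 [249.03 341.02] scene z.0761 [133.26 258.27]
tip 0.541 -0.291 side z.0793 [263.54 338.98] scene z.0761 [137.16 265.52]
0.1 0.5033112100092831
0.09 0.5059713178018737
0.08 0.5086314255944641
0.07 0.5112915333870546
0.06 0.5139516411796451
tip wrist [276.55 188.73]
tip wrist [235.72 189.39]
238      :.:--=====================:::::
239   .:---=====================+==:::::
240 .----==========================--:::
241 -----========================+====-:
242 ------=============================:
243 ------==============================
244 ------==============================
245 ------==============================
246 -------=============================
247 -------=============================
248 --------==========================+=
249 --------======================
[... 7331 characters left out ...]
%%%%%%%%%%%%%%%%****%%%%%%%%%%%%%%****%%%%%%%%%%%%%%%%%%%%%%%%%%%%%%%%
218 %%%%%%%%%%%%%%%%%%%%%%%%%%%%%%%***#%%%%%%%%%%%%%%****%%%%%%%%%%%%%%%%%%%%%%%%%%%%%%%%
219 %%%%%%%%%%%%%%%%%%%%%%%%%%%%%%**#*#%%%%%%%%%%%%%%#*#**#%%%%%%%%%%%%%%%%%%%%%%%%%%%%%%
220 %%%%%%%%%%%%%%%%%%%%%%%%%%%%%*=+**#%%%%%%%%%%%%%%#**==*%%%%%%%%%%%%%%%%%%%%%%%%%%%%%%
221 %%%%%%%%%%%%%%%%%%%%%%%%%%%%%+==+*#%%%%%%%%%%%%%%#*+==+%%%%%%%%%%%%%%%%%%%%%%%%%%%%%%
222 %%%%%%%%%%%%%%%%%%%%%%%%%%%%%+==+*#%%%%%%%%%%%%%%##+==+%%%%%%%%%%%%%%%%%%%%%%%%%%%%%%
223 %%%%%%%%%%%%%%%%%%%%%%%%%%%%%===+*#%%%%%%%%%%%%%%##+=-=%%%%%%%%%%%%%%%%%%%%%%%%%%%%%%
224 %%%%%%%%%%%%%%%%%%%%%%%%%%%%%--==*#%%%%%%%%%%%%%%#*+=--%%%%%%%%%%%%%%%%%%%%%%%%%%%%%%
```

The tips are concentric with the head, but it has not moved. The wrist-view diameter also puts its top near z 0.075, lower than the description says. I go on down in small steps and watch the force.

>>> play_rows(
  series=[
    [0.0,0,0,-0.002,0],
    [0.0,0,0,-0.002,0],
    [0.0,0,0,0,0],
    [0.0,0,0,0,0],
  ],
)

```text
t: 29.95
tcp_pos: [0.5254, -0.2769, 0.0944]
orientation: [[-1.0, 0.017, 0.0], [0.017, 1.0, -0.0], [-0.0, -0.0, -1.0]]
ft_force: [-1.1, 0.6, 5.7]
width: 0.0002
grip_force: 2.9
```

>>> play_rows(
  series=[
    [0.0,0,0,-0.002,0],
    [0.0,0,0,-0.002,0],
    [0.0,0,0,0,0],
    [0.0,0,0,0,0],
  ],
)

```text
t: 30.28
tcp_pos: [0.5254, -0.2769, 0.0905]
orientation: [[-1.0, 0.017, 0.0], [0.017, 1.0, -0.0], [-0.0, -0.0, -1.0]]
ft_force: [-1.1, 0.6, 6.4]
width: 0.0002
grip_force: 3.4
```

Contact: the spring starts at about 6 N at TCP z ≈ 0.095. Full travel should be at TCP z ≈ 0.075.

>>> play_rows(
  series=[
    [0.0,0,0,-0.003,0],
    [0.0,0,0,-0.003,0],
    [0.0,0,0,-0.003,0],
    [0.0,0,0,-0.002,0],
    [0.0,0,0,0,0],
    [0.0,0,0,0,0],
  ],
)

```text
t: 30.78
tcp_pos: [0.5254, -0.2769, 0.0797]
orientation: [[-1.0, 0.017, 0.0], [0.017, 1.0, -0.0], [-0.0, -0.0, -1.0]]
ft_force: [-2.3, 1.1, 10.3]
width: 0.0002
grip_force: 5.0
```

>>> play_rows(
  series=[
    [0.0,0,0,-0.0015,0],
    [0.0,0,0,-0.001,0],
    [0.0,0,0,0,0],
    [0.0,0,0,0,0],
  ],
)

```text
t: 31.12
tcp_pos: [0.5255, -0.2769, 0.0773]
orientation: [[-1.0, 0.017, 0.0], [0.017, 1.0, -0.0], [-0.0, -0.0, -1.0]]
ft_force: [-2.4, 1.1, 10.6]
width: 0.0002
grip_force: 5.4
```

>>> play_rows(
  series=[
    [0.0,0,0,-0.001,0],
    [0.0,0,0,-0.001,0],
    [0.0,0,0,0,0],
    [0.0,0,0,0,0],
  ],
)

```text
t: 31.45
tcp_pos: [0.5254, -0.2769, 0.0753]
orientation: [[-1.0, 0.017, 0.0], [0.017, 1.0, -0.0], [-0.0, -0.0, -1.0]]
ft_force: [-2.9, 1.7, 11.3]
width: 0.0006
grip_force: 5.7
```

>>> play_rows(
  series=[
    [0.0,0,0,-0.001,0],
    [0.0,0,0,0,0],
    [0.0,0,0,0,0],
  ],
)

```text
t: 31.7
tcp_pos: [0.5256, -0.277, 0.0749]
orientation: [[-1.0, 0.017, 0.0], [0.017, 1.0, -0.0], [-0.0, -0.0, -1.0]]
ft_force: [-6.1, 2.7, 19.9]
width: 0.0002
grip_force: 10.0
```

It has reached its hard stop (20 N), so the plunger is fully pressed. I lift off.

>>> play_rows(
  series=[
    [0.0,0,0,0,0],
    [0.0,0,0,0.01,0],
    [0.0,0,0,0.015,0],
    [0.0,0,0,0.03,0],
    [0.0,0,0,0.04,0],
    [0.0,0,0,0.04,0],
    [0.0,0,0,0.04,0],
    [0.0,0,0,0.04,0],
    [0.0,0,0,0.04,0],
    [0.0,-0.03,0.03,0,0],
    [0.0,-0.03,0.03,0,0],
    [0.0,0,0,0,0],
    [0.0,0,0,0,0],
    [0.0,0,0,0,0],
  ],
)

```text
t: 32.87
tcp_pos: [0.4665, -0.218, 0.329]
orientation: [[-1.0, 0.017, 0.001], [0.017, 1.0, -0.0], [-0.001, -0.0, -1.0]]
ft_force: [0.1, 1.0, -0.7]
width: 0.0005
grip_force: 0.0
```

Run:
```python
from h import *
o=env.get_obs();print(o["t"],o["tcp_pos"],o["ft_force"])
for n,box in(("scene",(230,150,340,235)),("side",(235,90,300,215)),("side",(240,318,272,370)),("scene",(124,245,160,280))):
    im=env.get_image(n).astype(int);b=cv2.imread(f"pics/{n}5.png")[:,:,::-1].astype(int)
    x0,y0,x1,y1=box;d=abs(im-b)[y0:y1,x0:x1].max(2);print(n,box,"changed px",(d>45).sum(),"of",d.size)
```

```text
32.8667 [ 0.46649068 -0.21795904  0.32899483] [ 0.10364115  1.01140661 -0.74579816]
scene (230, 150, 340, 235) changed px 0 of 9350
side (235, 90, 300, 215) changed px 332 of 8125
side (240, 318, 272, 370) changed px 77 of 1664
scene (124, 245, 160, 280) changed px 159 of 1260
```

Run:
```python
from h import *
for n,c in(("side",(240,272,315,360)),("scene",(134,150,246,268))):
    for k,im in(("before",cv2.imread(f"pics/{n}5.png")),("now",env.get_image(n)[:,:,::-1])):
        m=(im.max(2)[c[2]:c[3],c[0]:c[1]]<42 if n=="side" else im.max(2)[c[2]:c[3],c[0]:c[1]]<62)
        y,x=np.where(m);print(n,k,x.min()+c[0],x.max()+c[0],y.min()+c[2],y.max()+c[2],m.sum(),y.mean()+c[2])
im=env.get_image("side");print([b[0] for b in blobs(im,(0,120,50),(7,255,255),12) if 235<b[0][0]<275])
```

```text
side before 246 265 323 349 304 333.3125
side now 247 265 324 343 249 332.8955823293173
scene before 135 146 252 263 104 256.7307692307692
scene now 135 146 252 263 48 257.5208333333333
[[252.9, 155.6]]
```

The plunger is back at its released position, and the carriers look the same as before the press. The job can be handed in.

```bash
python3 -c "
from cell import env
print(env.job_done())"
```

```text
the job is handed in; nothing more can be done
None
```

All four carriers hang on the rail past the yellow mark, the plunger was pressed to its hard stop and sprang back, and I handed the job in at about 33 s; the hand-in gave no verdict.

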